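# Stand the sample bottle in the station's bay and advance the selector three clicks

## Task

The square sample bottle has been knocked over: stand it upright, wholly on the round rubber pad of the sampling station, setting it down without dropping it. Then turn the station's selector lever three clicks clockwise (seen from above) from where it is now, so that it rests in that position. Leave the jar, the beaker and the round reagent bottle standing where they are.

Things in the scene. Friction and masses are not known exactly. Their poses are not given: they have to be found in the camera images.
- bottle_mid (a point): Toppled sample bottle: pale grey, square, round white cap; 110 mm tall, about 0.13 kg. Body 46 x 46 mm, 80 mm tall; cap 34 mm diameter, top 22 mm. This point is on its long axis, 55 mm above its underside. z axis from base to cap (up when upright); x, y square to the flat sides. At the start it lies on a flat side on the bench, cap roughly to the robot's right.
- bay (a point): Centre of the top of the black round rubber pad (100 mm diameter), 15 mm above the bench, on the low grey shelf (12 mm high, 130 x 150 mm) that sticks out of the +y side of the white sampling station, which is fixed to the bench. Axes: x away from the robot at yaw 0, y from selector to pad, z up. The bottle is to stand wholly on the pad.
- dial (a point): On the station's top face, on the selector's axis, 75 mm above the bench, 165 mm from the pad's centre along the station's -y. Axes as bay. The white housing under it is 160 (x) x 150 (y) x 75 mm, centred on this axis.
- selector (a joint): Selector angle, rad, growing clockwise seen from above. At 0 the lever points along the station's +x, at 1.571 along its -y. Seven clicks (detents), 0.5236 rad apart, from 0 to 3.142, marked by black lines. Up to 0.24 N m (5 N at 50 mm) to leave a click; pushed past half-way, the lever snaps on to the next click by itself and stays. Starts in the first, second or third click.
- lever_tip (a point): Near the outer end of the selector's black lever, 60 mm from the axis, 94 mm above the bench, mid-height of the bar. Single arm: round hub 42 mm diameter, and a bar 14 mm wide out to 62 mm from the axis, underside 81 mm, top 107 mm above the bench. x axis points outwards along the lever, z up.
- jar: Bystander: amber jar with a black cap, 56 mm diameter, 75 mm tall, standing. Origin at the centre of its underside.
- beaker: Bystander: white beaker, 66 mm diameter, 85 mm tall, standing. Origin at the centre of its underside.
- reagent: Bystander: round white reagent bottle, 54 mm diameter, 115 mm tall, standing. Origin at the centre of its underside.
Things that resemble listed ones, but are neither listed nor needed, are in the scene too. What is shaped like the part that bears bottle_mid but green or pink is not meant.

How it is judged:
By the outcome, as a careful person would: the job done as asked, in the order asked, and still so for the second after the job is handed in, with the robot touching nothing.
It also fails if it takes over 67 s, if anything falls off the work surface, if the arm or the gripper's body presses on something with over 40 N, if the wrist force passes 120 N, or if a joint passes its speed limit or range.

## Robot

A 6-joint arm with a two-finger parallel gripper is mounted at the origin on the work surface. World frame = base frame: x ahead of the robot, y to its left, z up, the work surface at z = 0. Lengths are in m, angles in rad, forces in N, time in s.
With the tool pointing down it reaches from about 0.35 to 0.775 m from the base axis. Payload 5.5 kg.
Tool frame: the origin (TCP) lies between the finger pads; the fingertips stand 22 mm ahead of it and the grasp point (between the pads) lies 3 mm ahead of it (env.finger_overhang is the distance from the TCP to the fingertips, in m); y points along the fingers, x is the direction in which the jaws open and shut, and the axes are right-handed (so a half turn about y gives the same grasp; the last joint's range is limited). The gripper opens to 85 mm and grips with 20 to 120 N. Pads are 22 mm wide; open, the fingers measure 114 mm over their backs; the gripper's body (76 mm by 85 mm) begins 54 mm behind the grasp point. The pads swing forward as they close: fully open they stand 13 mm farther back than shut.
Start: joints at [-1.329, 0.313, 0.046, 1.304, 0, 1.431], TCP at [0.214, -0.534, 0.229] pointing down, gripper open.
Joint ranges: [-2.76, 2.76], [-0.86, 1.69], [-1.03, 1.26], [-2.2, 2.34], [-1.47, 1.5], [-3.14, 3.14]. Speed limits (rad/s): [2.57, 2.57, 3.14, 3.14, 3.14, 3.14].

## Interface

Orientations are given as a unit quaternion [w, x, y, z].
In Python, from workcell import monitor, cams, job, env gives the robot as it stands.
- The arm moves only by the tool drive_tool, never from a script. Its argument "plan" is text: rows parted by semicolons, each of 7 numbers parted by spaces: the opening, from -1 (shut) to 1 (fully open), then the shift along the tool's x, y, z in mm, then the turn, a rotation vector about the tool's x, y, z in degrees. In form: gripper x y z rx ry rz; .... A call has 1 to 8 rows; each row shifts and turns the pose as measured when the row begins, along the tool's axes as they then stand; what a row does not reach is not made up. A row lasts 1/8 s, in which the tool goes at most 62.5 mm and 10.7 degrees, less where a joint would pass 70% of its speed; a pose out of reach is approached as far as the arm can. A call is refused whole if a number of a shift passes 62.5 or a number of a turn 10.7, either way. A call with a gripper value outside its range is refused whole. The fingers move at their own pace and stop on an object; "grip_force" is the grip in N (left out, the last holds). Time passes only in rows, so rows that do not move let the fingers close. It gives the time, the measured TCP pose, the force and the opening at its end, in the units of the state.
- monitor.get_state(): the state, without advancing time (a new reading comes with each control period).
- cams.read_camera(name): name is "side" or "top" or "wrist"; returns (picture, depth): 400x640x3 uint8, red, green, blue; 400x640 float32, m along the optical axis (not along the pixel's ray), 0 where there is no reading.
- cams.calibration(name): a dict with "fx", "fy", "cx", "cy" (pixels), "R" (3x3) and "t" (3): a world point X has camera coordinates R X + t. Camera axes: x right, y down, z forward; pixel columns grow to the right and rows downward; lengths in m; the calibration is good to about 2 mm. A picture is of the moment at which its call begins: read the wrist's pose just before it. calibration takes no time and is no camera call; for the wrist camera it gives the pose at the moment of the call.
- job.hand_in(): hands the job in, once; it reports no verdict.
The state is a dict: "clock": time; "joint_pos": joint angles; "qvel": joint speeds; "tau": joint torques, N m; "tcp_pos": TCP position; "orientation": TCP orientation; "wrist_force": force on the tool from outside, world axes, zero at the start; "ft_torque": the same for the moment, N m; "finger_gap": finger opening in m.
Only numpy, scipy, OpenCV 4.12 (cv2) and the standard library are available. Lean on these libraries where they do the work, as an engineer would, in place of code of your own. Each camera call takes 0.05 s, during which the arm holds its last target.

## Working session

There is one attempt and no reset: what is moved stays moved. The work goes in short steps, Python scripts to look and compute and a tool call to move; the robot and the scene stay as the last step left them, time stands still between calls to the robot, and variables do not carry over. Pictures are saved under pics/ and viewed, and the job is handed in when it is done.

Besides the shell and the picture viewer there is one more tool, called after "Request:" as name(argument=value, ...) on one line, values as JSON. drive_tool: Moves the arm, as the interface text tells. Its arguments: {"type":"object","properties":{"plan":{"type":"string"},"grip_force":{"type":"number"}},"required":["plan"]}

```bash
ls; mkdir -p pics
python3 - <<'E'
from workcell import monitor,cams,job,env
import cv2
print(monitor.get_state())
for n in("side","top","wrist"):
    c=cams.calibration(n);print(n,c)
    p,d=cams.read_camera(n)
    cv2.imwrite(f"pics/{n}0.png",p[:,:,::-1]);
    import numpy as np
    np.savez(f"pics/{n}0.npz",p=p,d=d,R=c["R"],t=c["t"],k=[c["fx"],c["fy"],c["cx"],c["cy"]])
E
```

```text
pics
{'clock': 0.0, 'joint_pos': array([-1.32856528e+00,  3.14023637e-01,  4.49967524e-02,  1.30360460e+00,
       -1.14082288e-05,  1.43123514e+00]), 'qvel': array([-9.42262282e-04, -1.02071108e-03, -9.34620801e-05,  4.89037132e-04,
       -1.80774116e-04, -1.05814741e-03]), 'tau': array([-9.36357792e-04, -4.80626893e+01,  2.98533869e+01,  1.92409067e-02,
       -3.13079145e-04, -5.84569193e-06]), 'tcp_pos': array([ 0.21412123, -0.53309678,  0.22820293]), 'orientation': array([ 0.58621811, -0.58535481,  0.39653216, -0.3955633 ]), 'wrist_force': array([ 0.11875794, -0.24127884,  0.16828972]), 'ft_torque': array([ 0.0145276 ,  0.01948394, -0.02939702]), 'finger_gap': 0.08543278579450297}
side {'fx': 404.5697830005399, 'fy': 404.5697830005399, 'cx': 316.78039689544727, 'cy': 203.2811754720332, 'R': array([[-0.85638079, -0.51604772, -0.01751295],
       [-0.33255451,  0.57718501, -0.74583172],
       [ 0.39499297, -0.63289195, -0.66590415]]), 't': array([0.42615666, 0.18306002, 0.98580621])}
top {'fx': 498.4818768271235, 'fy': 498.4818768271235, 'cx': 320.73155239693983, 'cy': 207.4110053033147, 'R': array([[ 5.13624552e-04, -9.99936214e-01,  1.12828924e-02],
       [-9.84416766e-01, -2.48969026e-03, -1.75833534e-01],
       [ 1.75850409e-01, -1.10167560e-02, -9.84355253e-01]]), 't': array([0.0218411 , 0.47488007, 1.29173225])}
wrist {'fx': 342.69129671607595, 'fy': 342.69129671607595, 'cx': 314.2415497847048, 'cy': 196.87467482249167, 'R': array([[ 0.37333791, -0.92769431, -0.00144265],
       [-0.88190584, -0.35539263,  0.30973888],
       [-0.2878557 , -0.11436498, -0.95082056]]), 't': array([-0.57455166, -0.04139574,  0.3805126 ])}
```

View pics/top0.png

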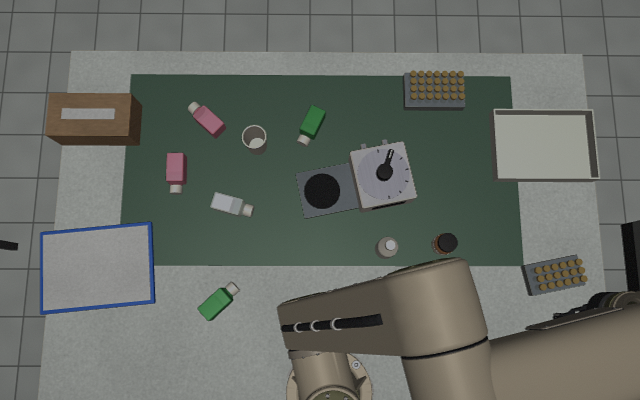

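View pics/side0.png

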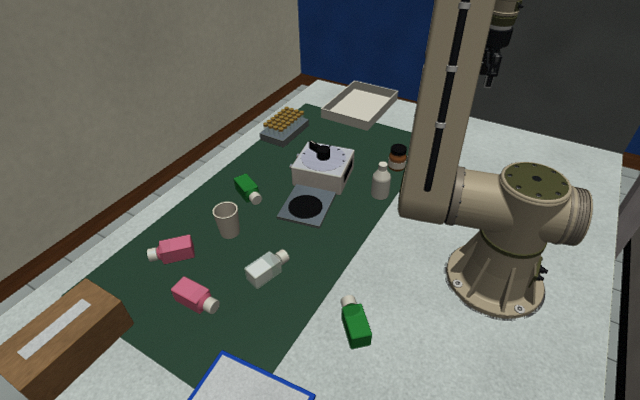

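View pics/wrist0.png

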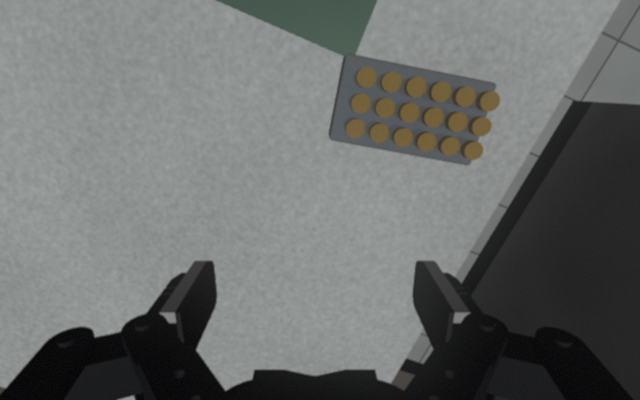

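The pale grey lying bottle is at about top (228,204), with its cap at (248,210). The lookalikes are pink at (208,120) and (176,170), and green at (312,123) and (217,302). The round white reagent bottle stands at (388,246), the beaker at (254,137) and the jar at (446,243). The pad is at (322,191) and the selector at (385,172). I choose the grey one; next I crop and measure.

```bash
cat > h.py <<'E'
import numpy as np,cv2
from scipy.spatial.transform import Rotation as Ro
def load(n):
    z=np.load(f"pics/{n}.npz");return z["p"],z["d"],z["R"],z["t"],z["k"]
def plane(uv,z,R,t,k):
    uv=np.atleast_2d(uv).astype(float);r=np.c_[(uv[:,0]-k[2])/k[0],(uv[:,1]-k[3])/k[1],np.ones(len(uv))]
    d=r@R;c=-R.T@t
    return c+d*((z-c[2])/d[:,2])[:,None]
def cloud(d,R,t,k):
    v,u=np.mgrid[:d.shape[0],:d.shape[1]]
    P=np.stack([(u-k[2])/k[0]*d,(v-k[3])/k[1]*d,d],-1)
    return (P-t)@R
def grab(n,tag):
    from workcell import cams
    c=cams.calibration(n);p,d=cams.read_camera(n)
    cv2.imwrite(f"pics/{tag}.png",p[:,:,::-1])
    np.savez(f"pics/{tag}.npz",p=p,d=d,R=c["R"],t=c["t"],k=[c["fx"],c["fy"],c["cx"],c["cy"]])
    return load(tag)
E
python3 - <<'E'
from h import *
p,d,R,t,k=load("top0")
X=cloud(d,R,t,k)
def box(u0,u1,v0,v1):
    m=np.zeros(d.shape,bool);m[v0:v1,u0:u1]=1;return m
hsv=cv2.cvtColor(p,cv2.COLOR_RGB2HSV)
b=box(200,265,185,225)&(hsv[...,1]<60)&(hsv[...,2]>90)&(d>0)
P=X[b];print("bottle n",b.sum(),"z pct",np.percentile(P[:,2],[5,50,90]),P.min(0),P.max(0))
top=P[P[:,2]>0.036]
q,s,vt=np.linalg.svd(top[:,:2]-top[:,:2].mean(0),full_matrices=False);print("axis",vt[0],np.degrees(np.arctan2(vt[0,1],vt[0,0])),s)
pr=(top[:,:2])@vt.T;print(pr.min(0),pr.max(0), np.ptp(pr,axis=0))
r=cv2.minAreaRect(top[(top[:,2]>0.042)][:,:2].astype(np.float32)*1000);print("body rect",r)
r=cv2.minAreaRect(top[:,:2].astype(np.float32)*1000);print("rect",r)
# pad
b=box(295,352,165,215)&(hsv[...,2]<40)
c,_=cv2.findContours(b.astype(np.uint8),0,2);c=max(c,key=cv2.contourArea);e=cv2.fitEllipse(c);print("pad ell",e,plane(e[0],.015,R,t,k), X[b].mean(0))
# housing top
b=(X[...,2]>.068)&(X[...,2]<.08)&box(340,425,130,220)
r=cv2.minAreaRect(X[b][:,:2].astype(np.float32)*1000);print("housing",r,np.median(X[b][:,2]))
b=(X[...,2]>.09)&(X[...,2]<.125)&box(340,425,130,220)&(hsv[...,2]<60)
L=X[b];print("lever",len(L),np.percentile(L[:,2],[5,50,95]));np.save("pics/L.npy",L)
r=cv2.minAreaRect(L[:,:2].astype(np.float32)*1000);print(r)
for n,bx in(("jar",(430,462,228,256)),("beaker",(238,270,122,155)),("reag",(374,402,232,260))):
    Q=X[box(*bx)];Q=Q[Q[:,2]>.05];print(n,(Q.min(0)+Q.max(0))/2,np.ptp(Q,axis=0),Q[:,2].max())
cv2.imwrite("pics/c1.png",cv2.resize(p[120:270,190:470,::-1],None,fx=2.8,fy=2.8,interpolation=2))
E
```

```text
bottle n 649 z pct [0.03063631 0.04446336 0.04916291] [ 0.43555182  0.18291653 -0.00337112] [0.52565847 0.32684929 0.05437166]
axis [-0.26493306 -0.9642668 ] -105.3629755431335 [0.68106753 0.29923674]
[-0.43466776  0.37283205] [-0.32455894  0.418573  ] [0.11010881 0.04574095]
body rect ((481.80816650390625, 260.9986572265625), (109.07243347167969, 45.25190734863281), 74.48431396484375)
rect ((482.1203308105469, 261.21533203125), (110.07084655761719, 45.7379150390625), 74.48189544677734)
pad ell ((321.76116943359375, 190.74215698242188), (34.27500534057617, 34.359066009521484), 119.97569274902344) [[0.52618147 0.01945358 0.015     ]] [0.52567479 0.01932045 0.01735915]
housing ((559.6419677734375, -140.96292114257812), (160.8409423828125, 150.6831512451172), 11.669622421264648) 0.07477662843094286
lever 276 [0.0984269  0.10591216 0.10998656]
((576.4050903320312, -151.97659301757812), (39.36520004272461, 81.50948333740234), 57.99652099609375)
jar [ 0.32160407 -0.14674984  0.70250456] [0.16257406 0.36800509 1.30454455] 1.3547768388687498
beaker [0.4655819  0.13490039 0.70244697] [0.45052972 0.19529536 1.30465975] 1.3547768388687498
reag [ 0.31628486 -0.06889948  0.70247903] [0.15193564 0.21230438 1.30459561] 1.3547768388687498
```

View pics/c1.png

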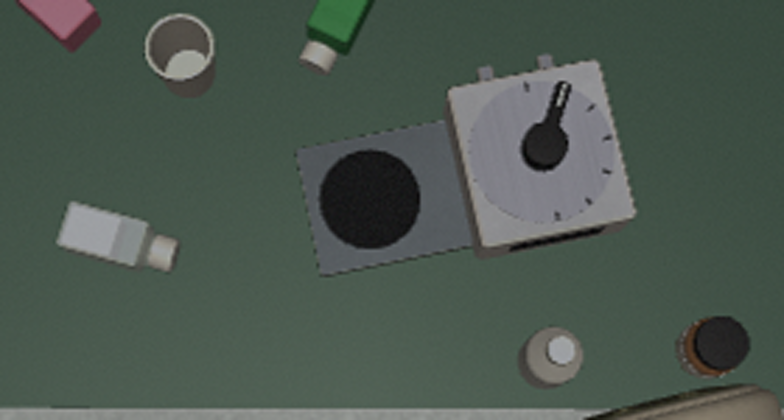

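```bash
cat >> h.py <<'E'
def st():
    from workcell import monitor
    s=monitor.get_state();o=s["orientation"]
    return s,np.array(s["tcp_pos"]),Ro.from_quat([o[1],o[2],o[3],o[0]])
def to(p,Rt):
    s,q,r=st()
    if Rt is None: Rt=r
    dr=(r.inv()*Rt).as_rotvec(degrees=True)
    print("clk %.2f gap %.4f tcp"%(s["clock"],s["finger_gap"]),q.round(4),"j",np.round(s["joint_pos"],3),"F",np.round(s["wrist_force"],1))
    print("tool shift mm",(r.inv().apply(np.array(p)-q)*1000).round(1),"rotvec deg",dr.round(1))
def RT(x,z):
    z=np.array(z,float)/np.linalg.norm(z);x=np.array(x,float);x-=z*(x@z);x/=np.linalg.norm(x)
    return Ro.from_matrix(np.c_[x,np.cross(z,x),z])
E
python3 - <<'E'
from h import *
from workcell import env
print([a for a in dir(env) if a[0]!='_'],env.finger_overhang)
s,q,r=st();print(r.as_matrix().round(3))
p,d,R,t,k=load("top0");X=cloud(d,R,t,k)
for n,(u0,u1,v0,v1) in(("jar",(430,462,228,256)),("beaker",(238,270,122,155)),("reag",(374,402,232,260))):
    Q=X[v0:v1,u0:u1].reshape(-1,3);Q=Q[(Q[:,2]>.06)&(Q[:,2]<.13)];print(n,((Q.min(0)+Q.max(0))/2).round(3),np.ptp(Q,axis=0).round(3))
L=np.load("pics/L.npy");c=np.array([.5597,-.1415]);v=L[:,:2]-c;n=np.hypot(*v.T);w=v[(n>.03)&(n<.07)].mean(0);print("lever dir",np.degrees(np.arctan2(w[1],w[0])),w,n.max())
# lying grasp
a=np.array([-.265,-.964,0]);th=np.radians(30);z=-np.cos(th)*np.array([0,0,1])-np.sin(th)*a
for sg in(1,-1):
    Rt=RT(sg*np.cross([0,0,1],a),z);print(Rt.as_matrix().round(2).tolist());to([.46,.20,.25],Rt)
E
```

```text
['MotionError', 'finger_overhang'] 0.022
[[ 0.373 -0.     0.928]
 [-0.928  0.001  0.373]
 [-0.001 -1.     0.   ]]
jar [ 0.379 -0.305  0.072] [0.048 0.052 0.02 ]
beaker [0.658 0.201 0.075] [0.067 0.062 0.03 ]
reag [ 0.367 -0.149  0.09 ] [0.051 0.052 0.059]
lever dir -17.18867336402976 [ 0.04143877 -0.01281847] 0.06302596726598647
[[0.96, -0.23, 0.13], [-0.27, -0.84, 0.48], [-0.0, -0.5, -0.87]]
clk 0.15 gap 0.0853 tcp [ 0.2141 -0.5332  0.2284] j [-1.329  0.314  0.045  1.304  0.     1.431] F [ 0.1 -0.2 -0.3]
tool shift mm [-588.9  -20.7  501.3] rotvec deg [-55.6 -47.7 -27.6]
[[-0.96, 0.23, 0.13], [0.27, 0.84, 0.48], [0.0, 0.5, -0.87]]
clk 0.15 gap 0.0853 tcp [ 0.2141 -0.5332  0.2284] j [-1.329  0.314  0.045  1.304  0.     1.431] F [ 0.1 -0.2 -0.3]
tool shift mm [-588.9  -20.7  501.3] rotvec deg [-60.8  70.9 122.7]
```

```bash
cat >> h.py <<'E'
def RT(x,y):
    y=np.array(y,float)/np.linalg.norm(y);x=np.array(x,float);x-=y*(x@y);x/=np.linalg.norm(x)
    return Ro.from_matrix(np.c_[x,y,np.cross(x,y)])
A=np.array([-.265,-.964,0]);UP=np.array([0,0,1.])
th=np.radians(30);APP=-np.cos(th)*UP-np.sin(th)*A
JX=np.cross(UP,A)   # (.964,-.265,0)
RG=RT(JX,APP)
G=np.array([.4833,.2658,.026])
E
python3 - <<'E'
from h import *
to([.48,-.2,.27],RT(JX,-UP))
to([.48,-.2,.27],None)
to(G-.12*APP,RG);print(G-.12*APP)
E
```

```text
clk 0.15 gap 0.0853 tcp [ 0.2141 -0.5332  0.2284] j [-1.329  0.314  0.045  1.304  0.     1.431] F [ 0.1 -0.2 -0.3]
tool shift mm [-210.2  -41.2  370.9] rotvec deg [ -0.  -52.8  -0.1]
clk 0.15 gap 0.0853 tcp [ 0.2141 -0.5332  0.2284] j [-1.329  0.314  0.045  1.304  0.     1.431] F [ 0.1 -0.2 -0.3]
tool shift mm [-210.2  -41.2  370.9] rotvec deg [0. 0. 0.]
clk 0.15 gap 0.0853 tcp [ 0.2141 -0.5332  0.2284] j [-1.329  0.314  0.045  1.304  0.     1.431] F [ 0.1 -0.2 -0.3]
tool shift mm [-593.3   99.4  511.2] rotvec deg [ 27.8 -51.5  13.7]
[0.4674     0.20796    0.12992305]
```

Request:
drive_tool(plan="1 -26 -5 46 0 0 0; 1 -26 -5 46 0 0 0; 1 -26 -5 46 0 0 0; 1 -26 -5 46 0 0 0; 1 -26 -5 46 0 0 0; 1 -26 -5 46 0 0 0; 1 -26 -5 46 0 0 0; 1 -26 -5 46 0 0 0")

```text
clock: 1.15
tcp_pos: [0.4838, -0.1966, 0.2669]
orientation: [0.585, -0.583, 0.4, -0.397]
wrist_force: [0.5, -1.1, -0.2]
finger_gap: 0.0853
```

Run:
```python
from h import *
to(G-.16*APP,RT(JX,-UP))
```

```text
clk 1.15 gap 0.0853 tcp [ 0.4838 -0.1966  0.2669] j [-0.541  0.205 -0.005  1.365  0.003  2.227] F [ 0.5 -1.1 -0.2]
tool shift mm [-366.2  104.2  120.2] rotvec deg [ -0.1 -53.3  -0.3]
```

Request:
drive_tool(plan="1 -52 8 17 0 0 0; 1 -52 8 17 0 0 0; 1 -52 8 17 0 0 0; 1 -52 8 17 0 0 0; 1 -52 8 17 0 0 0; 1 -52 8 17 0 0 0; 1 -52 8 17 0 0 0; 1 0 0 0 0 -10 0")

```text
clock: 2.15
tcp_pos: [0.461, 0.2009, 0.2089]
orientation: [0.619, -0.617, 0.345, -0.342]
wrist_force: [0.4, -0.2, 0.4]
finger_gap: 0.0853
```

Request:
drive_tool(plan="1 0 0 0 0 -10 0; 1 0 0 0 0 -10 0; 1 0 0 0 0 -10 0; 1 0 0 0 0 -10 0; 1 0 0 0 0 0 0")

```text
clock: 2.78
tcp_pos: [0.459, 0.2026, 0.207]
orientation: [0.701, -0.699, 0.104, -0.1]
wrist_force: [-0.7, -0.2, 0.3]
finger_gap: 0.0854
```

Run:
```python
from h import *
to(G-.14*APP,RG)
p,d,R,t,k=grab("wrist","w1")
```

```text
clk 2.77 gap 0.0854 tcp [0.459  0.2026 0.207 ] j [ 0.253  0.183 -0.179  1.213  0.005  2.113] F [-0.7 -0.2  0.3]
tool shift mm [ 7.2 59.7 -2.6] rotvec deg [29.9 -1.3 -0. ]
```

View pics/w1.png

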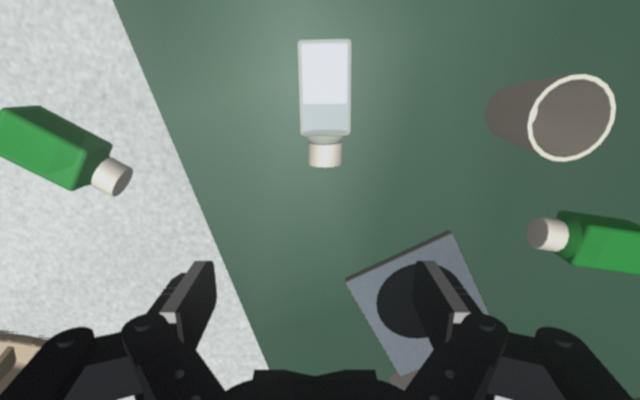

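The wrist view shows the bottle's axis upright in the picture: body at columns 299–351, rows 39–136, cap at (325,155). I check these against the top-camera fix.

Run:
```python
from h import *
p,d,R,t,k=load("w1")
P=plane([[299.5,40],[350.5,39],[300,136],[351,136]],.046,R,t,k);print(P.round(4));
print("base mid",P[:2].mean(0),"shoulder",P[2:].mean(0)); a=P[2:].mean(0)-P[:2].mean(0);L=np.linalg.norm(a);a/=L;print(a,L,"widths",np.linalg.norm(P[0]-P[1]),np.linalg.norm(P[2]-P[3]),"mid",P[:2].mean(0)+a*.055)
```

```text
[[0.4787 0.3161 0.046 ]
 [0.5189 0.3049 0.046 ]
 [0.4559 0.2413 0.046 ]
 [0.4994 0.2284 0.046 ]]
base mid [0.49881878 0.31047684 0.046     ] shoulder [0.47763725 0.23486582 0.046     ]
[-0.26975321 -0.96292949  0.        ] 0.07852186209174822 widths 0.041737341738574 0.04533679500257636 mid [0.48398235 0.25751572 0.046     ]
```

Request:
drive_tool(plan="1 0 7 0 10 0 0; 1 0 7 0 10 0 0; 1 0 7 0 10 0 0; 1 0 0 0 0 0 0")

```text
clock: 3.32
tcp_pos: [0.4603, 0.2074, 0.1861]
orientation: [0.861, -0.487, 0.078, -0.128]
wrist_force: [-0.1, 0.9, -0.1]
finger_gap: 0.0857
```

Run:
```python
from h import *
to(G-.05*APP,RG);to(G-.003*APP,RG)
```

```text
clk 3.33 gap 0.0857 tcp [0.4603 0.2074 0.1861] j [-0.052  0.03  -0.52   0.883  0.524  1.858] F [-0.1  0.9 -0.1]
tool shift mm [  6.6 119.4 -27.7] rotvec deg [-0.9 -1.9  0.5]
clk 3.33 gap 0.0857 tcp [0.4603 0.2074 0.1861] j [-0.052  0.03  -0.52   0.883  0.524  1.858] F [-0.1  0.9 -0.1]
tool shift mm [  6.3 166.4 -28.5] rotvec deg [-0.9 -1.9  0.5]
```

Request:
drive_tool(plan="1 2 25 -9 0 -2 0; 1 2 25 -9 0 0 0; 1 2 25 -9 0 0 0; 1 0 25 0 0 0 0; 1 0 19 0 0 0 0; 1 0 0 0 0 0 0")

```text
clock: 4.08
tcp_pos: [0.4851, 0.2442, 0.0719]
orientation: [0.858, -0.494, 0.063, -0.123]
wrist_force: [-0.5, -1.0, 0.8]
finger_gap: 0.0855
```

Run:
```python
from h import *
to(G-.003*APP,RG)
p,d,R,t,k=grab("wrist","w2")
p,d,R,t,k=grab("side","s2")
```

```text
clk 4.08 gap 0.0855 tcp [0.4851 0.2442 0.0719] j [ 0.042  0.202 -0.646  0.529  0.495  1.936] F [-0.5 -1.   0.8]
tool shift mm [-8.2 46.8 -5.6] rotvec deg [-0.3 -0.1  1. ]
```

View pics/w2.png

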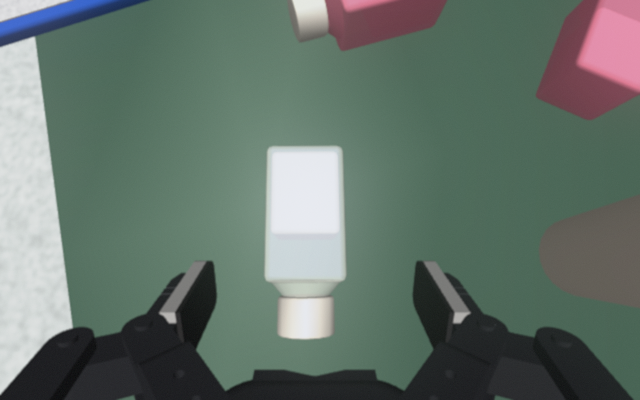

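View pics/s2.png

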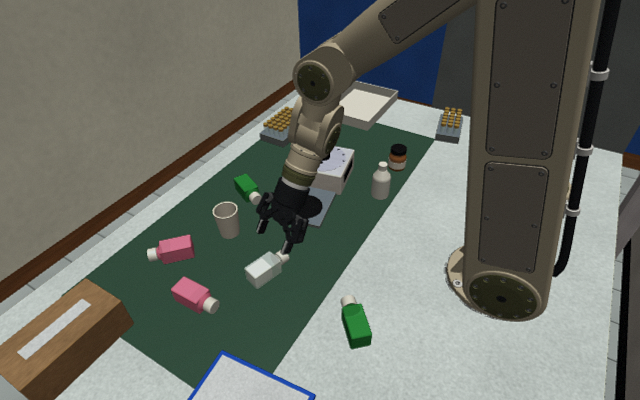

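The bottle sits between the open jaws, axis at column 305 against the jaw centre at 315, which matches the computed -8 mm shift. I advance and close.

Request:
drive_tool(plan="1 -4 23 -3 0 0 0; 1 -4 20 -3 0 0 0; 1 0 6 0 0 0 0; 1 0 0 0 0 0 0")

```text
clock: 4.68
tcp_pos: [0.4894, 0.2648, 0.0321]
orientation: [0.858, -0.493, 0.059, -0.127]
wrist_force: [0.2, -0.1, -0.4]
finger_gap: 0.0858
```

Run:
```python
from h import *
to(G-.003*APP,RG)
```

```text
clk 4.67 gap 0.0858 tcp [0.4894 0.2648 0.0321] j [ 0.088  0.268 -0.692  0.381  0.484  1.99 ] F [ 0.2 -0.1 -0.4]
tool shift mm [-6.2  1.7 -3.6] rotvec deg [-0.4  0.1  1.5]
```

Request:
drive_tool(plan="1 -6 2 -3 0 0 1.5; 1 -2 0 -1 0 0 0; 1 0 0 0 0 0 0")

```text
clock: 5.05
tcp_pos: [0.4823, 0.264, 0.0299]
orientation: [0.86, -0.492, 0.065, -0.116]
wrist_force: [-0.4, 0.4, 0.1]
finger_gap: 0.0848
```

Request:
drive_tool(plan="-1 0 0 0 0 0 0; -1 0 0 0 0 0 0; -1 0 0 0 0 0 0; -1 0 0 0 0 0 0; -1 0 0 0 0 0 0; -1 0 0 0 0 0 0", grip_force=45)

```text
clock: 5.8
tcp_pos: [0.483, 0.2638, 0.0306]
orientation: [0.86, -0.492, 0.065, -0.117]
wrist_force: [0.4, -0.6, 1.6]
finger_gap: 0.0447
```

Run:
```python
from h import *
to(G-.003*APP,RG)
grab("wrist","w3")
```

```text
clk 5.80 gap 0.0447 tcp [0.483  0.2638 0.0306] j [ 0.081  0.275 -0.685  0.409  0.496  1.97 ] F [ 0.4 -0.6  1.6]
tool shift mm [-0.2  2.  -0.6] rotvec deg [-0.5  0.1  0.2]
```

View pics/w3.png

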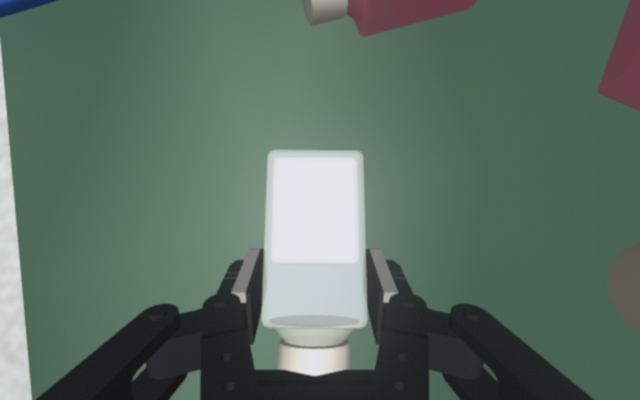

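Run:
```python
from h import *
p,d,R,t,k=load("w3")
P=plane([[270,152],[361,152],[265,326],[366,326]],.046,R,t,k);b=P[:2].mean(0);s_=P[2:].mean(0)
s,q,r=st();g=q+.003*r.apply([0,1,0])
print(P.round(4).tolist(),b,s_,np.linalg.norm(b-s_));print("grasp above base",(g-b)@A,(g-s_)@A)
to(q+[0,0,.15],None)
```

```text
[[0.476, 0.3164, 0.046], [0.5166, 0.3053, 0.046], [0.4559, 0.243, 0.046], [0.4963, 0.2319, 0.046]] [0.49627496 0.31081788 0.046     ] [0.47612589 0.23748644 0.046     ] 0.07604922641184157
grasp above base 0.047305356909764625 -0.028725652982141657
clk 5.85 gap 0.0449 tcp [0.4831 0.2638 0.0306] j [ 0.081  0.275 -0.685  0.409  0.496  1.97 ] F [ 0.  -0.8  2.1]
tool shift mm [   0.5 -129.3   76.1] rotvec deg [0. 0. 0.]
```

Request:
drive_tool(plan="-1 0 -26 15 0 0 0; -1 0 -26 15 0 0 0; -1 0 -26 15 0 0 0; -1 0 -26 15 0 0 0; -1 0 -26 15 0 0 0; -1 0 -26 15 0 0 0; -1 0 0 0 0 0 0")

```text
clock: 6.72
tcp_pos: [0.4775, 0.2619, 0.2107]
orientation: [0.859, -0.495, 0.07, -0.114]
wrist_force: [0.1, 0.4, -2.7]
finger_gap: 0.0447
```

Request:
drive_tool(plan="-1 0 0 0 -9 0 0; -1 0 0 0 -9 0 0; -1 0 0 0 -9 0 0; -1 0 0 0 -9 0 0; -1 0 0 0 0 0 0")

```text
clock: 7.35
tcp_pos: [0.4733, 0.2591, 0.2009]
orientation: [-0.654, 0.744, -0.107, 0.083]
wrist_force: [0.8, 0.1, -1.6]
finger_gap: 0.0446
```

```bash
cat >> h.py <<'E'
PAD=np.array([.526,.0193,.015])
APF=np.cos(th)*A-np.sin(th)*UP
RF=RT(JX,APF)
E
python3 - <<'E'
from h import *
to([.52,.1,.18],RF)
E
```

```text
clk 7.35 gap 0.0446 tcp [0.4733 0.2591 0.2009] j [ 0.404  0.342  0.009  1.333 -0.092  2.248] F [ 0.8  0.1 -1.6]
tool shift mm [  87.8   37.7 -137.1] rotvec deg [-52.5   0.5  -0.9]
```

Request:
drive_tool(plan="-1 0 0 -15 -9 0 0; -1 0 0 -15 -9 0 0; -1 0 0 -15 -9 0 0; -1 0 0 -15 -9 0 0; -1 0 0 0 -9 0 0; -1 0 0 0 -8 0 0; -1 0 0 0 0 0 0")

```text
clock: 8.22
tcp_pos: [0.4556, 0.1996, 0.2148]
orientation: [-0.245, 0.959, -0.14, 0.023]
wrist_force: [-0.2, -0.9, -2.0]
finger_gap: 0.0445
```

Run:
```python
from h import *
to([.5259,.02,.15],RF)
grab("side","s4");grab("wrist","w4")
```

```text
clk 8.22 gap 0.0445 tcp [0.4556 0.1996 0.2148] j [ 0.59   0.918  0.518  2.13  -0.588  2.742] F [-0.2 -0.9 -2. ]
tool shift mm [119.3 163.7 -18.6] rotvec deg [ 1.5  0.8 -1.5]
```

View pics/s4.png

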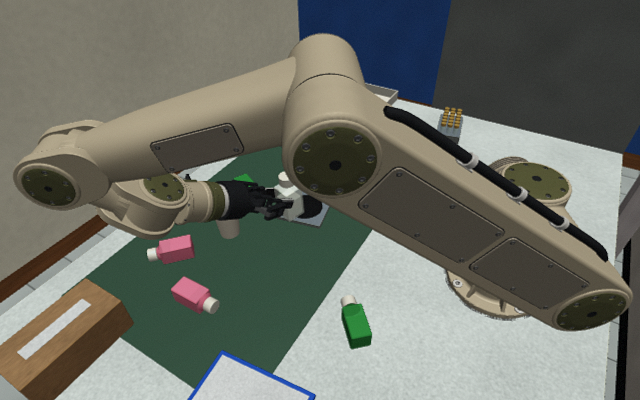

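View pics/w4.png

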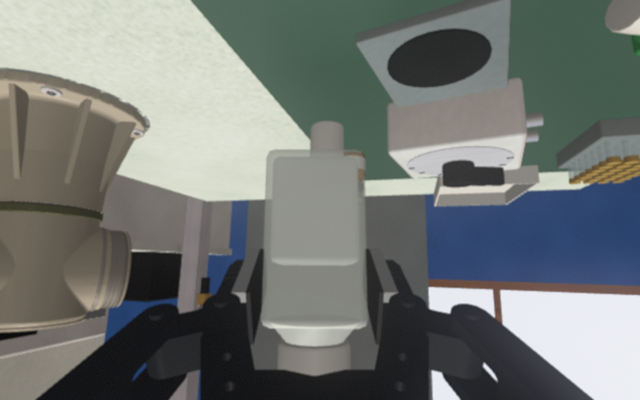

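Request:
drive_tool(plan="-1 10 12 2 0 -1.7 2.9; -1 20 23 4 0 -1.7 2.9; -1 20 23 4 0 -1.7 2.9; -1 20 23 4 0 -1.7 2.9; -1 0 0 0 0 0 0")

```text
clock: 8.95
tcp_pos: [0.4991, 0.1142, 0.1724]
orientation: [-0.275, 0.935, -0.221, -0.045]
wrist_force: [-0.8, 0.2, -1.7]
finger_gap: 0.0448
```

```bash
cat >> h.py <<'E'
def yaw(a): return Ro.from_rotvec([0,0,a],degrees=True)
E
python3 - <<'E'
from h import *
RR=yaw(20)*RF
to([.526,.0193,.15],RR)
E
```

```text
clk 8.95 gap 0.0448 tcp [0.4991 0.1142 0.1724] j [ 0.384  0.982  0.559  2.095 -0.562  2.538] F [-0.8  0.2 -1.7]
tool shift mm [ 65.6  70.6 -30.7] rotvec deg [ -3.2  -4.  -29.9]
```

Request:
drive_tool(plan="-1 0 0 0 -1 -1 -8; -1 0 0 0 -1 -1 -8; -1 0 0 0 -1 -1 -7; -1 0 0 0 0 -1 -7; -1 0 0 0 0 0 0")

```text
clock: 9.57
tcp_pos: [0.4988, 0.1141, 0.1847]
orientation: [-0.269, 0.962, 0.048, 0.002]
wrist_force: [-0.8, 0.4, -2.2]
finger_gap: 0.0446
```

Run:
```python
from h import *
RR=yaw(20)*RF
to([.526,.0193,.15],RR)
```

```text
clk 9.57 gap 0.0446 tcp [0.4988 0.1141 0.1847] j [ 0.534  0.636  0.014  1.548 -0.895  2.325] F [-0.8  0.4 -2.2]
tool shift mm [ 17.4 101.1 -19.9] rotvec deg [-1.1 -1.2  1.4]
```

Request:
drive_tool(plan="-1 4 24 -5 0 0 0; -1 4 24 -5 0 0 0; -1 4 24 -5 0 0 0; -1 4 24 -5 -1 -1 1; -1 0 0 0 0 0 0")

```text
clock: 10.2
tcp_pos: [0.5287, 0.0231, 0.1607]
orientation: [-0.267, 0.963, 0.039, 0.001]
wrist_force: [-0.7, 0.3, -1.8]
finger_gap: 0.0447
```

Run:
```python
from h import *
RR=yaw(20)*RF
to([.526,.0193,.15],RR)
grab("wrist","w5");grab("top","t5");grab("side","s5")
```

```text
clk 10.20 gap 0.0447 tcp [0.5287 0.0231 0.1607] j [ 0.369  0.581 -0.124  1.3   -0.968  2.11 ] F [-0.7  0.3 -1.8]
tool shift mm [-3.2  8.5  7.3] rotvec deg [-1.  -1.4  0.3]
```

View pics/t5.png

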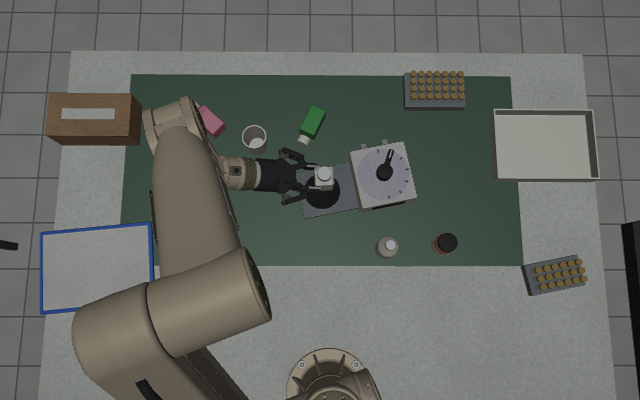

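View pics/s5.png

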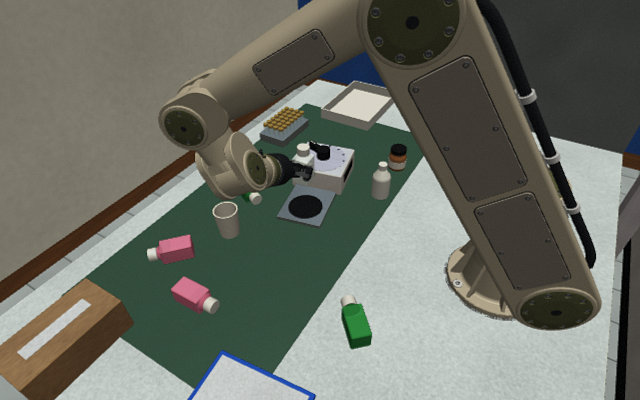

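View pics/w5.png

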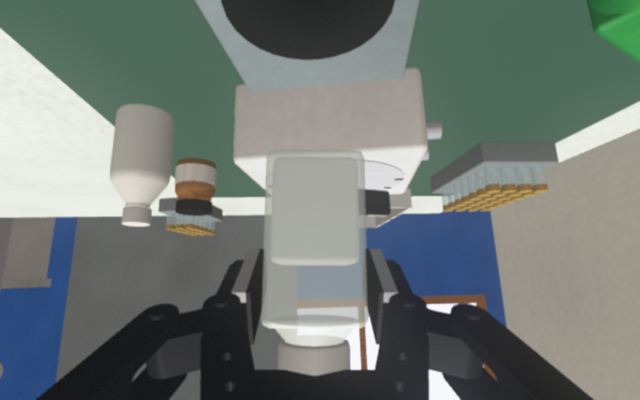

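Run:
```python
from h import *
p,d,R,t,k=load("t5");X=cloud(d,R,t,k)
for uv in [(240,155),(250,158),(230,150),(240,172),(200,115),(180,120)]: print("top",uv,X[uv[1],uv[0]].round(3))
Q=X[165:186,312:336].reshape(-1,3);m=Q[:,2]>.205;print("cap top",m.sum(),((Q[m].min(0)+Q[m].max(0))/2).round(4),np.ptp(Q[m],axis=0).round(3),Q[m].mean(0))
p,d,R,t,k=load("s5");X=cloud(d,R,t,k)
for uv in [(215,190),(225,192),(240,190),(175,145),(190,150),(255,185),(270,180)]: print("side",uv,X[uv[1],uv[0]].round(3))
s,q,r=st()
up_in=r.inv().apply(UP);print(up_in)
# bottle axis: tool frame axis at grasp = RG^-1 A nominally; using actual grasp orientation
o=[.86,-.492,.065,-.117];rg=Ro.from_quat([o[1],o[2],o[3],o[0]])
for aa in (A,np.array([-.2697,-.9629,0])):
  print("axis now",r.apply(rg.inv().apply(aa)))
gb=rg.inv().apply(np.array([.4985,.3145,.023])-[.483,.2638,.0306]);print("base in tool",gb,"base now",q+r.apply(gb))
```

```text
top (240, 155) [0.631 0.249 0.001]
top (250, 158) [0.548 0.185 0.266]
top (230, 150) [ 0.646  0.277 -0.   ]
top (240, 172) [0.504 0.199 0.31 ]
top (200, 115) [0.586 0.261 0.435]
top (180, 120) [0.552 0.28  0.5  ]
cap top 168 [0.3915 0.0199 0.7805] [0.302 0.035 1.149] [0.5225761  0.01770916 0.22463702]
side (215, 190) [0.517 0.335 0.308]
side (225, 192) [0.503 0.324 0.301]
side (240, 190) [0.474 0.312 0.309]
side (175, 145) [ 1.874 -0.585 -0.566]
side (190, 150) [0.543 0.346 0.398]
side (255, 185) [0.45  0.295 0.32 ]
side (270, 180) [0.476 0.219 0.269]
[ 0.02364116 -0.51390584 -0.85752078]
axis now [-0.02269136 -0.00972927  0.99945557]
axis now [-0.02750448 -0.0100879   0.99952801]
base in tool [0.00146781 0.03343422 0.04181505] base now [0.53204817 0.01784672 0.10802779]
```

Request:
drive_tool(plan="-1 -1 8 8 -1 -1.4 0; -1 0 0 0 0 0 0")

```text
clock: 10.6
tcp_pos: [0.5284, 0.0232, 0.1498]
orientation: [-0.258, 0.965, 0.045, -0.011]
wrist_force: [-0.3, 1.3, -0.4]
finger_gap: 0.0447
```

Run:
```python
from h import *
grab("top","t6");p,d,R,t,k=load("t6");X=cloud(d,R,t,k)
Q=X[160:190,308:340].reshape(-1,3);m=(Q[:,2]>.2)&(Q[:,2]<.24);Q=Q[m];print(len(Q),np.percentile(Q[:,2],[5,50,95]))
Q=Q[Q[:,2]>np.median(Q[:,2])-.004];print("cap",np.median(Q,0),((Q.min(0)+Q.max(0))/2),np.ptp(Q,axis=0))
s,q,r=st();o=[.86,-.492,.065,-.117];rg=Ro.from_quat([o[1],o[2],o[3],o[0]])
gb=rg.inv().apply(np.array([.4985,.3145,.023])-[.483,.2638,.0306]);b=q+r.apply(gb);print("axis",r.apply(rg.inv().apply(A)),"base",b)
to(q+(PAD-b)+[0,0,.012],None)
```

```text
156 [0.20296446 0.20709081 0.2107393 ]
cap [0.52568193 0.01678613 0.20720664] [0.52559442 0.01790573 0.20821493] [0.03260567 0.03076842 0.01008399]
axis [-0.00415991  0.00913498  0.99971008] base [0.53125092 0.01542607 0.09755619]
clk 10.65 gap 0.0446 tcp [0.5289 0.0233 0.1505] j [ 0.375  0.6   -0.134  1.285 -0.984  2.099] F [-0.3 -0.4 -0.7]
tool shift mm [-5.1 31.4 63.3] rotvec deg [0. 0. 0.]
```

Request:
drive_tool(plan="-1 -1 7 12 0 0 0; -1 0 7 12 0 0 0; -1 0 7 12 0 0 0; -1 0 7 12 0 0 0; -1 0 5 8 0 0 0; -1 0 0 0 0 0 0")

```text
clock: 11.4
tcp_pos: [0.5273, 0.023, 0.0795]
orientation: [-0.258, 0.965, 0.045, -0.011]
wrist_force: [-0.5, 0.5, -1.1]
finger_gap: 0.045
```

```bash
cat > m.py <<'E'
from h import *
import sys
s,q,r=st();o=[.86,-.492,.065,-.117];rg=Ro.from_quat([o[1],o[2],o[3],o[0]])
gb=rg.inv().apply(np.array([.4985,.3145,.023])-[.483,.2638,.0306]);b=q+r.apply(gb);print("axis",r.apply(rg.inv().apply(A)).round(4),"base",b.round(4))
to(q+[0,0,-.01],yaw(20)*RF)
E
python3 m.py
```

```text
axis [-0.002   0.0095  0.9997] base [0.5296 0.0151 0.0266]
clk 11.40 gap 0.0450 tcp [0.5273 0.023  0.0795] j [ 0.375  0.684 -0.19   1.147 -0.984  2.098] F [-0.5  0.5 -1.1]
tool shift mm [-0.   5.   8.7] rotvec deg [0.1 0.3 0.6]
```

Request:
drive_tool(plan="-1 0 2.5 4.3 0 0 0; -1 0 1.5 2.6 0 0 0; -1 0 0 0 0 0 0")

```text
clock: 11.78
tcp_pos: [0.5279, 0.0231, 0.0718]
orientation: [-0.258, 0.965, 0.045, -0.011]
wrist_force: [-0.2, -0.7, -1.0]
finger_gap: 0.0447
```

```bash
python3 m.py; python3 -c "
from h import *
grab('side','s7');p=cv2.imread('pics/s7.png');cv2.imwrite('pics/c7.png',cv2.resize(p[120:250,220:380],None,fx=4.5,fy=4.5,interpolation=2))"
```

```text
axis [-0.0034  0.0092  0.9997] base [0.5303 0.0151 0.0189]
clk 11.78 gap 0.0447 tcp [0.5279 0.0231 0.0718] j [ 0.375  0.694 -0.194  1.131 -0.984  2.098] F [-0.2 -0.7 -1. ]
tool shift mm [-0.   5.   8.7] rotvec deg [0.1 0.2 0.7]
```

View pics/c7.png

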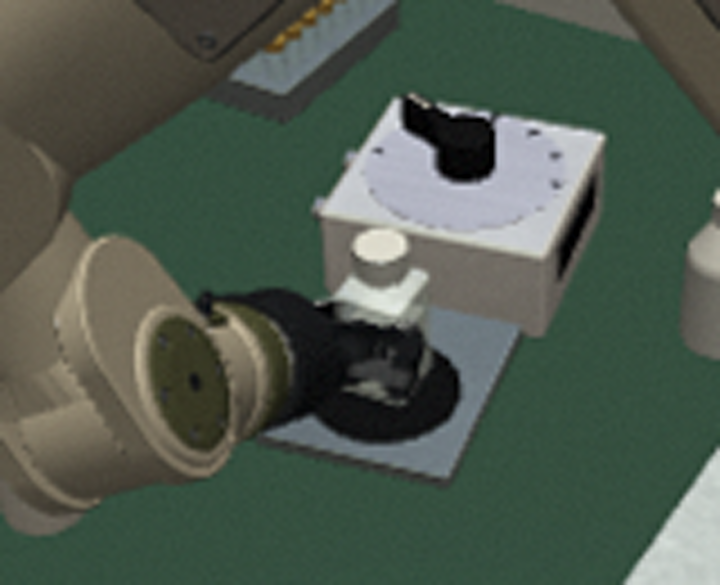

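The bottle is upright just above the pad, cap at crop pixel (381,245) and pad around (390,390). I lower it in millimetre steps and watch the force.

Request:
drive_tool(plan="-1 0 0.8 1.3 0 0 0; -1 0 0.8 1.3 0 0 0; -1 0 0 0 0 0 0")

```text
clock: 12.2
tcp_pos: [0.5283, 0.0231, 0.0692]
orientation: [-0.258, 0.965, 0.045, -0.01]
wrist_force: [0.6, 0.0, -1.4]
finger_gap: 0.0447
```

Request:
drive_tool(plan="-1 0 0.6 1 0 0 0; -1 0 0 0 0 0 0")

```text
clock: 12.45
tcp_pos: [0.5283, 0.0231, 0.068]
orientation: [-0.258, 0.965, 0.045, -0.01]
wrist_force: [0.5, -0.3, -1.2]
finger_gap: 0.0449
```

Request:
drive_tool(plan="-1 0 0.6 1 0 0 0; -1 0 0 0 0 0 0")

```text
clock: 12.7
tcp_pos: [0.5285, 0.0231, 0.0673]
orientation: [-0.258, 0.965, 0.046, -0.01]
wrist_force: [-1.1, -0.7, -1.5]
finger_gap: 0.0453
```

Request:
drive_tool(plan="-1 0 0.5 0.9 0 0 0; -1 0 0 0 0 0 0")

```text
clock: 12.95
tcp_pos: [0.5286, 0.023, 0.0673]
orientation: [-0.257, 0.965, 0.046, -0.01]
wrist_force: [0.1, 0.6, -1.6]
finger_gap: 0.0448
```

Request:
drive_tool(plan="-1 0 0.9 1.5 0 0 0; -1 0 0 0 0 0 0")

```text
clock: 13.2
tcp_pos: [0.5288, 0.0229, 0.0673]
orientation: [-0.256, 0.965, 0.047, -0.011]
wrist_force: [-0.5, 0.3, -2.2]
finger_gap: 0.0447
```

```bash
python3 m.py
```

```text
axis [-0.0048  0.0134  0.9997] base [0.5312 0.0147 0.0145]
clk 13.20 gap 0.0447 tcp [0.5288 0.0229 0.0673] j [ 0.376  0.701 -0.197  1.12  -0.989  2.096] F [-0.5  0.3 -2.2]
tool shift mm [-0.   5.   8.7] rotvec deg [0.3 0.3 0.9]
```

Request:
drive_tool(plan="-1 0 1.5 2.5 0 0 0")

```text
clock: 13.32
tcp_pos: [0.5292, 0.0224, 0.067]
orientation: [-0.254, 0.966, 0.048, -0.011]
wrist_force: [-7.5, 5.1, 24.5]
finger_gap: 0.0448
```

```bash
python3 m.py; python3 -c "
from h import *
p,d,R,t,k=grab('top','t8');X=cloud(d,R,t,k)
Q=X[160:210,300:345].reshape(-1,3);m=(Q[:,2]>.112)&(Q[:,2]<.14);Q=Q[m];print(len(Q),np.median(Q,0),((Q.min(0)+Q.max(0))/2),np.ptp(Q,axis=0))
cv2.imwrite('pics/c8.png',cv2.resize(p[130:240,270:430,::-1],None,fx=4.5,fy=4.5,interpolation=2))"
```

```text
axis [-0.0046  0.018   0.9996] base [0.5317 0.014  0.0142]
clk 13.32 gap 0.0448 tcp [0.5292 0.0224 0.067 ] j [ 0.376  0.703 -0.199  1.118 -0.994  2.095] F [-7.5  5.1 24.5]
tool shift mm [-0.   4.9  8.7] rotvec deg [0.6 0.4 1. ]
170 [0.52433272 0.02021691 0.12362121] [0.50698301 0.03825322 0.1213201 ] [0.08873895 0.07644354 0.01856435]
```

View pics/c8.png

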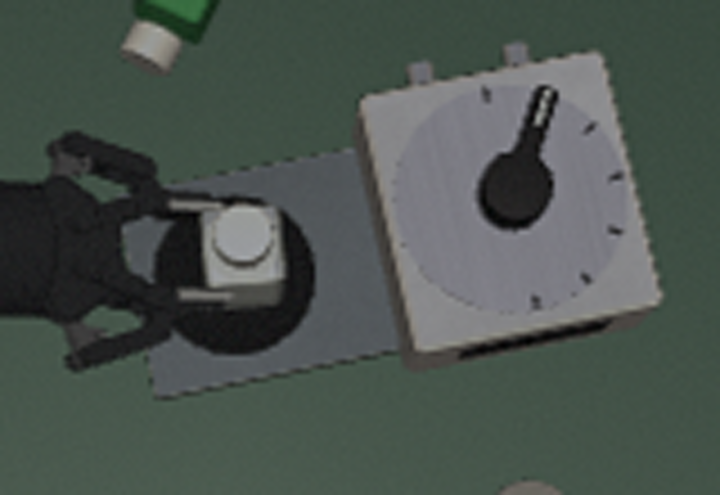

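The force rises to 24.5 N with no more descent, so the bottle rests on the pad, and it looks well inside the black disc. I relieve the force, level the bottle and open.

Request:
drive_tool(plan="-1 0 0 0 0.8 0.5 1; -1 0 0 0 0 0 0; 0.4 0 0 0 0 0 0; 0.4 0 0 0 0 0 0; 0.4 0 0 0 0 0 0; 1 0 0 0 0 0 0; 1 0 0 0 0 0 0; 1 0 0 0 0 0 0")

```text
clock: 14.38
tcp_pos: [0.5295, 0.0223, 0.0659]
orientation: [-0.261, 0.965, 0.039, -0.009]
wrist_force: [1.5, -0.6, 0.9]
finger_gap: 0.0853
```

```bash
python3 m.py; python3 -c "
from h import *
grab('wrist','w9')
p,d,R,t,k=grab('top','t9');X=cloud(d,R,t,k)
cv2.imwrite('pics/c9.png',cv2.resize(p[130:240,270:430,::-1],None,fx=4.5,fy=4.5,interpolation=2))"
```

```text
axis [-0.0033  0.0036  0.9997] base [0.5317 0.0147 0.0129]
clk 14.38 gap 0.0853 tcp [0.5295 0.0223 0.0659] j [ 0.369  0.706 -0.183  1.135 -0.976  2.107] F [ 1.5 -0.6  0.9]
tool shift mm [-0.   5.   8.6] rotvec deg [-0.3 -0.2  0. ]
```

View pics/c9.png

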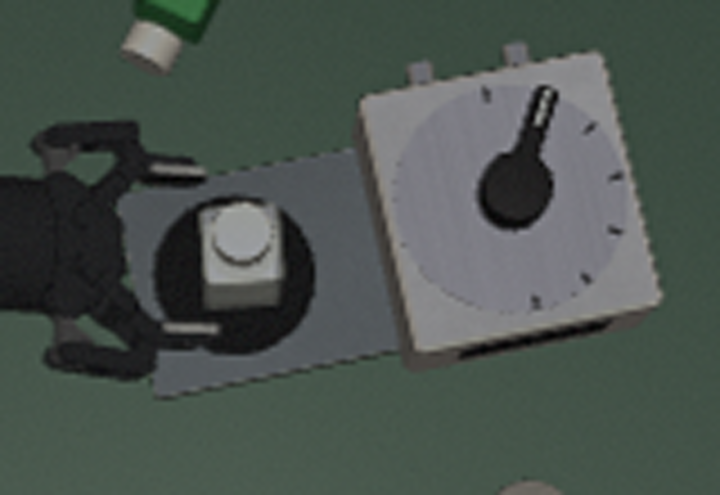

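View pics/w9.png

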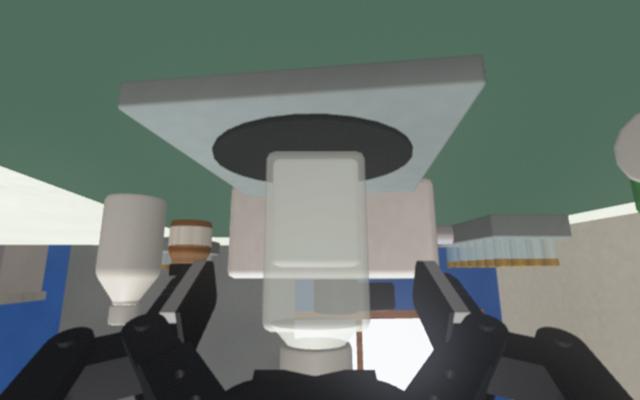

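The bottle stands free and centred, cap at crop (243,233), with both fingers clear. I back off along the fingers.

Request:
drive_tool(plan="1 0 -10 0 0 0 0; 1 0 -20 0 0 0 0; 1 0 -30 0 0 0 0; 1 0 -35 0 0 0 0; 1 0 -35 -20 0 0 0; 1 0 -20 -40 0 0 0; 1 0 -20 -40 0 0 0; 1 0 0 0 0 0 0")

```text
clock: 15.48
tcp_pos: [0.5201, 0.1254, 0.2454]
orientation: [-0.26, 0.965, 0.04, -0.009]
wrist_force: [0.2, 0.5, -0.9]
finger_gap: 0.0856
```

Run:
```python
from h import *
for yy in (0,20,-20):to([.55,.0,.30],yaw(yy)*RT(JX,-UP))
p,d,R,t,k=grab("top","t10")
grab("side","s10")
p2=cv2.imread("pics/s10.png")
```

```text
clk 15.47 gap 0.0856 tcp [0.5201 0.1254 0.2454] j [ 0.532  0.659  0.197  1.749 -0.893  2.338] F [ 0.2  0.5 -0.9]
tool shift mm [  19.9   82.7 -111.2] rotvec deg [59.1 18.  10.6]
clk 15.47 gap 0.0856 tcp [0.5201 0.1254 0.2454] j [ 0.532  0.659  0.197  1.749 -0.893  2.338] F [ 0.2  0.5 -0.9]
tool shift mm [  19.9   82.7 -111.2] rotvec deg [59.8 -0.1  0.2]
clk 15.47 gap 0.0856 tcp [0.5201 0.1254 0.2454] j [ 0.532  0.659  0.197  1.749 -0.893  2.338] F [ 0.2  0.5 -0.9]
tool shift mm [  19.9   82.7 -111.2] rotvec deg [57.2 36.1 21. ]
```

View pics/s10.png

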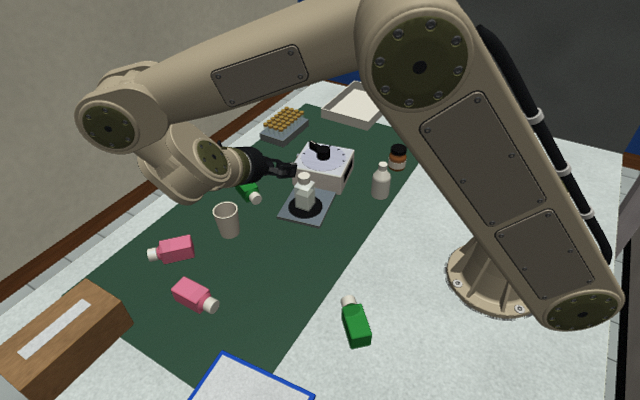

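The bottle stands on the pad by itself at side (304,195). Now I turn the tool down, shut the fingers and go to the lever.

Request:
drive_tool(plan="-1 0 -5 -10 10 0 0; -1 0 -5 -10 10 0 0; -1 0 -5 -5 10 0 0; -1 0 -5 0 10 0 0; -1 0 0 0 10 0 0; -1 0 0 0 9 0 0; -1 0 0 0 0 0 0")

```text
clock: 16.45
tcp_pos: [0.5174, 0.1255, 0.2606]
orientation: [0.709, -0.704, -0.021, 0.039]
wrist_force: [0.4, -0.7, -0.1]
finger_gap: -0.0001
```

```bash
cat >> h.py <<'E'
D=np.array([.5597,-.1415]);RL=yaw(20)*RT(JX,-UP)
def C(phi,off,al=50):
    f=np.radians(phi);u=np.array([np.cos(f),np.sin(f)]);n=np.array([-u[1],u[0]])
    return D+(al*u+off*n)/1000
E
python3 - <<'E'
from h import *
c=C(-18,42);print(c)
to([*c,.20],RL)
E
```

```text
[ 0.62023154 -0.11700648]
clk 16.45 gap -0.0001 tcp [0.5174 0.1255 0.2606] j [0.082 0.243 0.028 1.38  0.009 1.568] F [ 0.4 -0.7 -0.1]
tool shift mm [  83.4   56.3 -250.8] rotvec deg [-0.5  0.2 -1.4]
```

Request:
drive_tool(plan="-1 17 8 -50 0 0 0; -1 17 8 -50 0 0 0; -1 17 8 -50 0 0 0; -1 17 8 -50 0 0 0; -1 15 10 -45 0 0 -1.4; -1 0 0 0 0 0 0")

```text
clock: 17.2
tcp_pos: [0.6203, -0.1118, 0.203]
orientation: [0.707, -0.706, -0.026, 0.039]
wrist_force: [-0.2, -0.8, -0.8]
finger_gap: -0.0001
```

Run:
```python
from h import *
c=C(-18,42);
to([*c,.109],RL)
grab("wrist","w11")
```

```text
clk 17.20 gap -0.0001 tcp [ 0.6203 -0.1118  0.203 ] j [-0.303  0.447  0.178  1.321 -0.005  1.175] F [-0.2 -0.8 -0.8]
tool shift mm [ 1.2 94.  -5.4] rotvec deg [-0.2  0.7 -1.1]
```

View pics/w11.png

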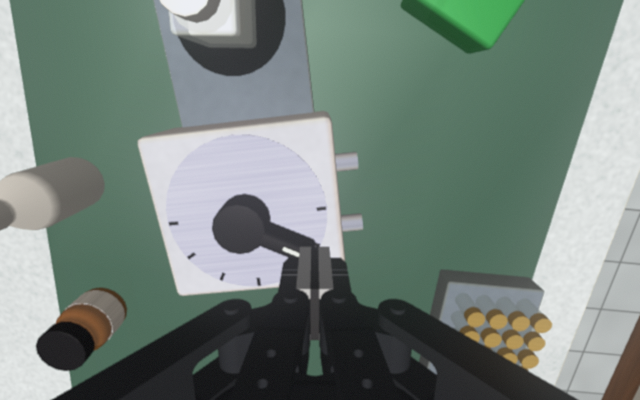

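Run:
```python
from h import *
p,d,R,t,k=load("w11")
print("hub",plane([[241,222]],.107,R,t,k).round(4),"lever pt",plane([[290,237]],.107,R,t,k).round(4))
X=np.array([*C(-18,42),.105]);c=R@X+t;print("finger target px",k[2]+k[0]*c[0]/c[2],k[3]+k[1]*c[1]/c[2])
X=np.array([*C(-18,0,60),.105]);c=R@X+t;print("lever tip px",k[2]+k[0]*c[0]/c[2],k[3]+k[1]*c[1]/c[2])
```

```text
hub [[ 0.5644 -0.137   0.107 ]] lever pt [[ 0.6025 -0.1457  0.107 ]]
finger target px 316.45100554813496 203.3340749156276
lever tip px 306.90704544182626 254.18745722820543
```

Request:
drive_tool(plan="-1 0 25 -1 0 0 -1; -1 0 25 0 0 0 0; -1 0 25 0 0 0 0; -1 0 18 0 0 0 0; -1 0 0 0 0 0 0")

```text
clock: 17.88
tcp_pos: [0.6166, -0.1001, 0.1058]
orientation: [0.707, -0.705, -0.033, 0.041]
wrist_force: [-0.8, 0.1, 0.8]
finger_gap: -0.0002
```

Run:
```python
from h import *
to([*C(-18,42),.109],RL)
p,d,R,t,k=grab("side","s12");cv2.imwrite('pics/c12.png',cv2.resize(p[110:220,260:400,::-1],None,fx=5,fy=5,interpolation=2))
p,d,R,t,k=grab("top","t12");cv2.imwrite('pics/c12t.png',cv2.resize(p[120:230,330:450,::-1],None,fx=5,fy=5,interpolation=2))
```

```text
clk 17.88 gap -0.0002 tcp [ 0.6166 -0.1001  0.1058] j [-2.890e-01  4.760e-01 -1.800e-02  1.088e+00 -1.000e-03  1.177e+00] F [-0.8  0.1  0.8]
tool shift mm [  1.8  -3.3 -17.2] rotvec deg [-0.2  1.4 -0.6]
```

View pics/c12.png

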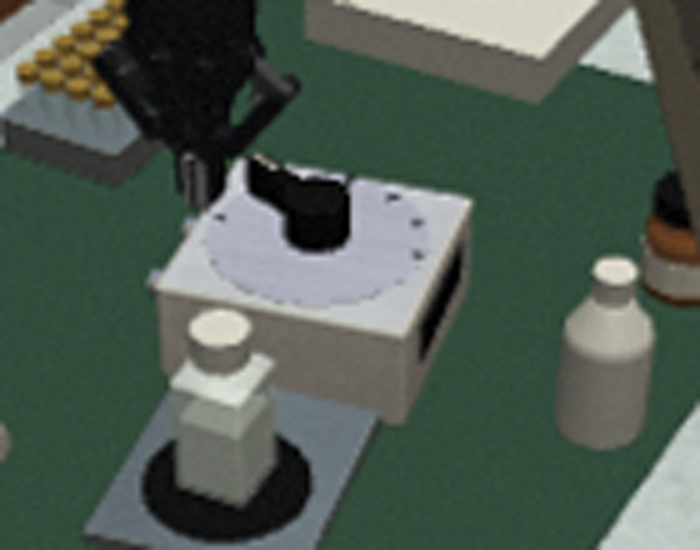

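View pics/c12t.png

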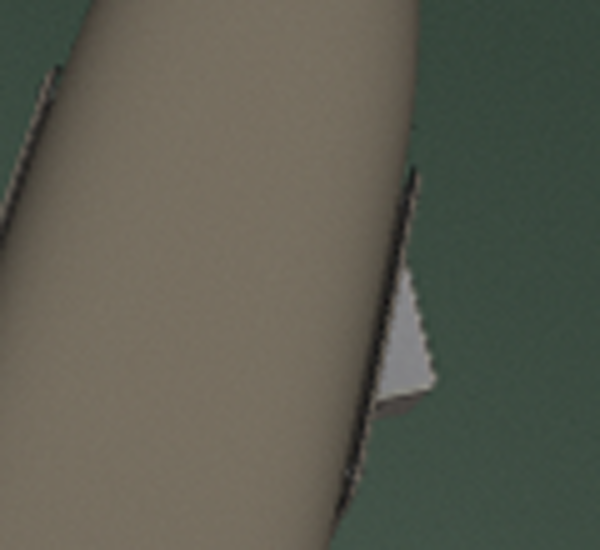

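The side crop shows the shut fingers at (195,180), on the counter-clockwise side of the lever (270,175), and the bottle upright on the pad. Now I work out the push waypoints.

```bash
cat > w.py <<'E'
from h import *
s,q,r=st()
print("clk %.2f"%s["clock"],q.round(4),"F",s["wrist_force"].round(1))
v=q[:2]-D
prev=q
for ph in (-18,-33,-48,-63,-78,-90,-98,-103,-106):
    n=np.array([np.sin(np.radians(ph)),-np.cos(np.radians(ph))])
    off=7+14.5*abs(n[0])+11*abs(n[1])
    c=np.array([*C(ph,off),.107])
    print(ph,c.round(4),"from now",(r.inv().apply(c-q)*1000).round(0),"step",(r.inv().apply(c-prev)*1000).round(0));prev=c
E
python3 w.py
```

```text
clk 17.98 [ 0.6181 -0.1009  0.1077] F [ 0.3 -0.3 -0.6]
-18 [ 0.614  -0.1361  0.107 ] from now [ -8.   1. -35.] step [ -8.   1. -35.]
-33 [ 0.6148 -0.1485  0.107 ] from now [ -8.   1. -47.] step [ -1.  -0. -12.]
-48 [ 0.6118 -0.1618  0.107 ] from now [-13.   1. -60.] step [ -4.   0. -13.]
-63 [ 0.6046 -0.1747  0.107 ] from now [-21.   1. -72.] step [ -9.   0. -12.]
-78 [ 0.5931 -0.1855  0.107 ] from now [-34.   1. -82.] step [-13.   0. -10.]
-90 [ 0.5812 -0.1915  0.107 ] from now [-46.   1. -86.] step [-12.   0.  -5.]
-98 [ 0.5754 -0.1942  0.107 ] from now [-52.   1. -88.] step [-6.  0. -2.]
-103 [ 0.5715 -0.1955  0.107 ] from now [-56.   1. -89.] step [-4.  0. -1.]
-106 [ 0.569  -0.1962  0.107 ] from now [-59.   1. -90.] step [-3.  0. -0.]
```

Request:
drive_tool(plan="-1 -4 1 -12 0 0 0; -1 -3 0 -12 0 0 0; -1 0 0 -12 0 0 0; -1 0 0 -8 0 0 0; -1 -1 0 -8 0 0 0")

```text
clock: 18.6
tcp_pos: [0.6172, -0.1579, 0.1101]
orientation: [-0.706, 0.707, 0.036, -0.038]
wrist_force: [-0.4, -0.2, -0.4]
finger_gap: -0.0001
```

```bash
python3 w.py; python3 -c "
from h import *
p,d,R,t,k=grab('side','s13');cv2.imwrite('pics/c13.png',cv2.resize(p[110:220,260:400,::-1],None,fx=5,fy=5,interpolation=2))"
```

```text
clk 18.60 [ 0.6172 -0.1579  0.1101] F [-0.4 -0.2 -0.4]
-18 [ 0.614  -0.1361  0.107 ] from now [-1.  3. 22.] step [-1.  3. 22.]
-33 [ 0.6148 -0.1485  0.107 ] from now [-1.  3. 10.] step [ -1.   0. -12.]
-48 [ 0.6118 -0.1618  0.107 ] from now [-6.  3. -3.] step [ -4.   0. -13.]
-63 [ 0.6046 -0.1747  0.107 ] from now [-14.   3. -15.] step [ -9.   0. -12.]
-78 [ 0.5931 -0.1855  0.107 ] from now [-27.   3. -25.] step [-13.   0. -10.]
-90 [ 0.5812 -0.1915  0.107 ] from now [-39.   3. -30.] step [-12.   0.  -5.]
-98 [ 0.5754 -0.1942  0.107 ] from now [-45.   3. -32.] step [-6.  0. -2.]
-103 [ 0.5715 -0.1955  0.107 ] from now [-49.   3. -33.] step [-4.  0. -1.]
-106 [ 0.569  -0.1962  0.107 ] from now [-52.   3. -33.] step [-3.  0. -0.]
```

View pics/c13.png

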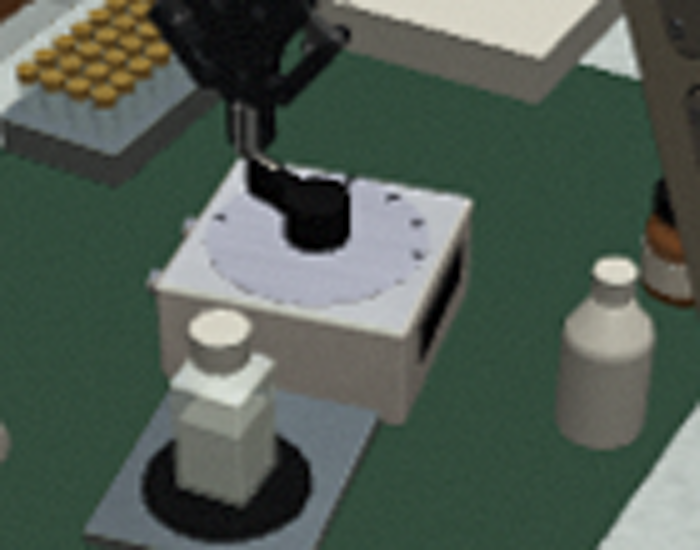

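Run:
```python
from h import *
p,d,R,t,k=load("s13");X=cloud(d,R,t,k)
for cx,cy in [(240,120),(245,135),(250,145),(252,158),(262,165),(270,180),(258,190),(300,195),(318,185),(318,215)]:
    u,v=260+cx//5,110+cy//5;print((cx,cy),X[v,u].round(4),p[v,u])
s,q,r=st();print(r.as_matrix().round(3))
for X3 in ([*q[:2],q[2]-.022],[*C(-18,0,62),.107],[*D,.107]):
    c=R@np.array(X3)+t;print("proj crop",(k[2]+k[0]*c[0]/c[2]-260)*5,(k[3]+k[1]*c[1]/c[2]-110)*5)
```

```text
(240, 120) [ 0.6148 -0.1475  0.1394] [32 31 32]
(245, 135) [ 0.6128 -0.1494  0.1283] [58 61 58]
(250, 145) [ 0.6074 -0.1464  0.1245] [72 73 69]
(252, 158) [ 0.6096 -0.1493  0.1149] [55 55 53]
(262, 165) [ 0.6046 -0.1526  0.1074] [9 8 8]
(270, 180) [ 0.5951 -0.1486  0.1018] [ 9 10 11]
(258, 190) [ 0.6063 -0.1486  0.0907] [4 4 4]
(300, 195) [ 0.5655 -0.1351  0.1086] [16 16 18]
(318, 185) [ 0.5649 -0.152   0.1062] [14 15 17]
(318, 215) [ 0.5494 -0.1255  0.1053] [6 8 9]
[[ 0.995 -0.002 -0.103]
 [ 0.103 -0.002  0.995]
 [-0.003 -1.    -0.002]]
proj crop 249.00694404867096 180.65727265936033
proj crop 247.5999949320098 153.15226190698354
proj crop 313.59982104137885 194.73082050356524
```

```bash
python3 -c "
from h import *
p,d,R,t,k=grab('wrist','w14');cv2.imwrite('pics/c14.png',cv2.resize(p[130:330,220:420,::-1],None,fx=3,fy=3,interpolation=2))
X=[[*C(-18,0,62),.107],[*C(-18,0,22),.107],[*D,.107]]
for x in X:
  c=R@np.array(x)+t;print(k[2]+k[0]*c[0]/c[2],k[3]+k[1]*c[1]/c[2])"
```

```text
317.4229053504609 260.42592791604216
239.8651318695954 229.48521900378856
195.1553563824203 211.64881026234644
```

View pics/w14.png

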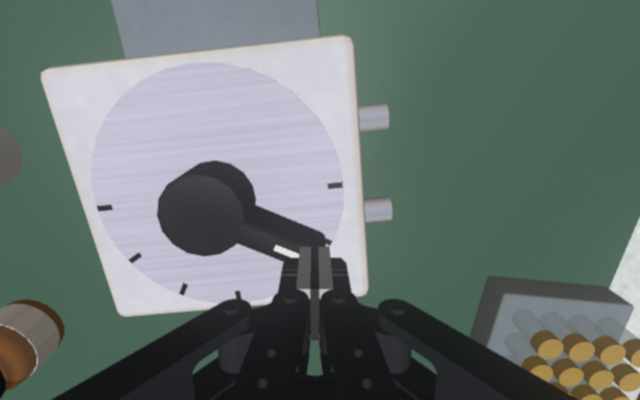

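View pics/c14.png

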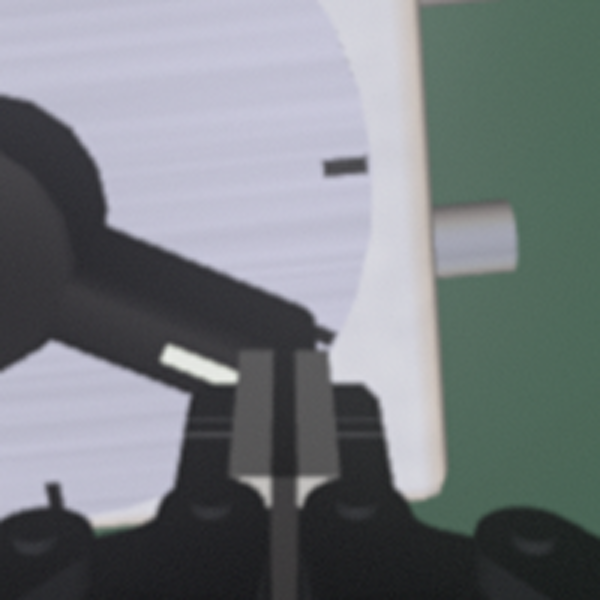

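Run:
```python
from h import *
p,d,R,t,k=load("w14");print("cam",(-R.T@t).round(4),"look",R[2].round(3))
s,q,r=st();print(q)
for L in (0,.01,.022,.035):
  for z in(-.011,.011):
    x=q+r.apply([0,L,z]);c=R@x+t;print(L,z,(k[2]+k[0]*c[0]/c[2]).round(1),(k[3]+k[1]*c[1]/c[2]).round(1),"depth",c[2].round(4))
for uv in [(304,252),(325,252),(304,270),(325,285),(314,255),(290,250),(310,243),(300,237)]: print(uv,d[uv[1],uv[0]],p[uv[1],uv[0]],((np.array([(uv[0]-k[2])/k[0],(uv[1]-k[3])/k[1],1])*d[uv[1],uv[0]]-t)@R).round(4))
```

```text
cam [ 0.6093 -0.0802  0.2554] look [ 0.029 -0.31  -0.95 ]
[ 0.61712626 -0.15812116  0.10997672]
0 -0.011 314.8 278.8 depth 0.166
0 0.011 314.8 237.2 depth 0.1592
0.01 -0.011 314.8 268.3 depth 0.1755
0.01 0.011 314.8 228.7 depth 0.1687
0.022 -0.011 314.7 257.1 depth 0.1869
0.022 0.011 314.8 219.6 depth 0.1801
0.035 -0.011 314.7 246.4 depth 0.1993
0.035 0.011 314.8 210.9 depth 0.1924
(304, 252) 0.14679708 [91 89 91] [ 0.6115 -0.1484  0.1233]
(325, 252) 0.14793591 [91 90 92] [ 0.6205 -0.148   0.1222]
(304, 270) 0.13394792 [89 88 90] [ 0.612  -0.1491  0.137 ]
(325, 285) 0.123359226 [87 86 86] [ 0.6198 -0.148   0.148 ]
(314, 255) 0.14351812 [49 50 52] [ 0.6157 -0.1477  0.1266]
(290, 250) 0.16338849 [160 162 157] [ 0.605  -0.1559  0.108 ]
(310, 243) 0.16692449 [50 51 54] [ 0.6143 -0.1533  0.1038]
(300, 237) 0.16764875 [51 51 55] [ 0.6091 -0.1514  0.1022]
```

Run:
```python
from h import *
p,d,R,t,k=load("s12");X=cloud(d,R,t,k)
for cx,cy in [(195,165),(190,180),(195,190),(205,195),(200,200),(205,205),(200,210)]:
    u,v=260+cx//5,110+cy//5;print((cx,cy),X[v,u].round(4),p[v,u])
for z in(.1077-.022,.1077,.12):
    c=R@np.array([.6175,-.10,z])+t;print("proj crop",z,(k[2]+k[0]*c[0]/c[2]-260)*5,(k[3]+k[1]*c[1]/c[2]-110)*5)
```

```text
(195, 165) [ 0.6086 -0.088   0.143 ] [68 70 67]
(190, 180) [ 0.6133 -0.0887  0.1306] [39 38 40]
(195, 190) [ 0.6098 -0.0883  0.125 ] [63 64 64]
(205, 195) [ 0.6074 -0.095   0.1182] [42 44 43]
(200, 200) [ 0.6084 -0.0909  0.1168] [71 71 69]
(205, 205) [ 0.6067 -0.0934  0.1123] [78 79 76]
(200, 210) [ 0.6393 -0.1351  0.0726] [114 116 109]
proj crop 0.0857 197.8862147060167 230.83861312203993
proj crop 0.1077 196.21625753851333 200.83536084620505
proj crop 0.12 195.26502048126702 183.7449791537489
```

Both cameras show the shut fingertips at z ≈ 0.11–0.115, about level with the TCP and not 22 mm ahead of it. So the fingers passed over the lever (top 0.107) without touching it. I go back to the +y side and come lower in small steps, watching the force.

Request:
drive_tool(plan="-1 -2 -5 10 0 0 0; -1 -2 0 20 0 0 0; -1 0 0 12 0 0 0; -1 0 0 0 0 0 0; -1 0 6 0 0 0 0; -1 0 0 0 0 0 0")

```text
clock: 19.45
tcp_pos: [0.6077, -0.1113, 0.1088]
orientation: [-0.706, 0.706, 0.036, -0.039]
wrist_force: [-0.3, 0.1, 0.6]
finger_gap: 0.0004
```

```bash
cat > f.py <<'E'
from h import *
import sys
tag=sys.argv[1]
p,d,R,t,k=grab("wrist",tag);s,q,r=st()
print("clk %.2f"%s["clock"],q.round(4),"F",s["wrist_force"].round(1))
# finger strip: column 304..326, first row where depth near finger
for u in (304,325):
    for v in range(225,262,3):
        x=((np.array([(u-k[2])/k[0],(v-k[3])/k[1],1])*d[v,u]-t)@R);print(u,v,p[v,u,0],x.round(4)) if abs(x[1]-q[1])<.03 and x[2]>q[2]-.03 else 0
to([*C(-18,42,47),.085],RL)
E
python3 f.py w15
```

```text
clk 19.50 [ 0.608  -0.1115  0.1092] F [-0.2 -0.8  0.5]
304 246 152 [ 0.6018 -0.101   0.116 ]
304 249 93 [ 0.6019 -0.101   0.119 ]
304 252 94 [ 0.602  -0.1013  0.1212]
304 255 94 [ 0.6021 -0.1012  0.1241]
304 258 92 [ 0.6022 -0.1016  0.126 ]
304 261 92 [ 0.6022 -0.1012  0.1293]
325 246 152 [ 0.6111 -0.1001  0.1157]
325 249 95 [ 0.611  -0.1003  0.1184]
325 252 94 [ 0.6108 -0.0995  0.1228]
325 255 95 [ 0.6109 -0.1003  0.124 ]
325 258 94 [ 0.6109 -0.1006  0.1261]
325 261 93 [ 0.6108 -0.1002  0.1293]
clk 19.50 gap 0.0000 tcp [ 0.608  -0.1115  0.1092] j [-0.31   0.455 -0.044  1.075 -0.002  1.154] F [-0.2 -0.8  0.5]
tool shift mm [ 8.9 24.2 -5.5] rotvec deg [ 0.   1.5 -0.2]
```

Request:
drive_tool(plan="-1 2 7 0 0 0 0; -1 2 7 0 0 0 0; -1 2 5 0 0 0 0")

```text
clock: 19.88
tcp_pos: [0.6145, -0.1119, 0.0889]
orientation: [-0.706, 0.707, 0.036, -0.038]
wrist_force: [0.1, -0.0, 0.3]
finger_gap: -0.0
```

```bash
python3 f.py w16; python3 -c "
from h import *
p,d,R,t,k=grab('side','s16');cv2.imwrite('pics/c16.png',cv2.resize(p[110:220,260:400,::-1],None,fx=5,fy=5,interpolation=2))"
```

```text
clk 19.93 [ 0.6144 -0.1118  0.0882] F [-0.5  0.2 -1.2]
304 225 190 [ 0.6078 -0.0996  0.077 ]
304 228 196 [ 0.6079 -0.1012  0.0769]
304 231 193 [ 0.6081 -0.1034  0.0755]
304 234 194 [ 0.6082 -0.104   0.0778]
304 237 197 [ 0.6084 -0.1064  0.0761]
304 240 196 [ 0.6086 -0.1075  0.0773]
304 243 196 [ 0.6087 -0.1095  0.0767]
304 246 155 [ 0.6086 -0.1018  0.0957]
304 249 97 [ 0.6087 -0.1016  0.099 ]
304 252 97 [ 0.6088 -0.1018  0.1013]
304 255 95 [ 0.6088 -0.1013  0.1051]
304 258 96 [ 0.6089 -0.1015  0.1072]
304 261 94 [ 0.609  -0.1014  0.1099]
325 225 211 [ 0.6182 -0.0988  0.076 ]
325 228 210 [ 0.6184 -0.1007  0.0754]
325 231 210 [ 0.6186 -0.1024  0.0753]
325 234 195 [ 0.6188 -0.1036  0.0763]
325 237 191 [ 0.6189 -0.1051  0.0766]
325 240 196 [ 0.6191 -0.1068  0.0765]
325 243 196 [ 0.6193 -0.1087  0.0761]
325 246 157 [ 0.618  -0.1012  0.0948]
325 249 95 [ 0.6178 -0.1007  0.0989]
325 252 94 [ 0.6177 -0.1007  0.1017]
325 255 93 [ 0.6177 -0.1009  0.1039]
325 258 93 [ 0.6177 -0.1011  0.1063]
325 261 94 [ 0.6175 -0.1006  0.1098]
clk 19.93 gap -0.0004 tcp [ 0.6144 -0.1118  0.0882] j [-0.308  0.482 -0.055  1.037 -0.002  1.158] F [-0.5  0.2 -1.2]
tool shift mm [ 2.6  3.2 -4.6] rotvec deg [ 0.   1.4 -0.2]
```

View pics/c16.png

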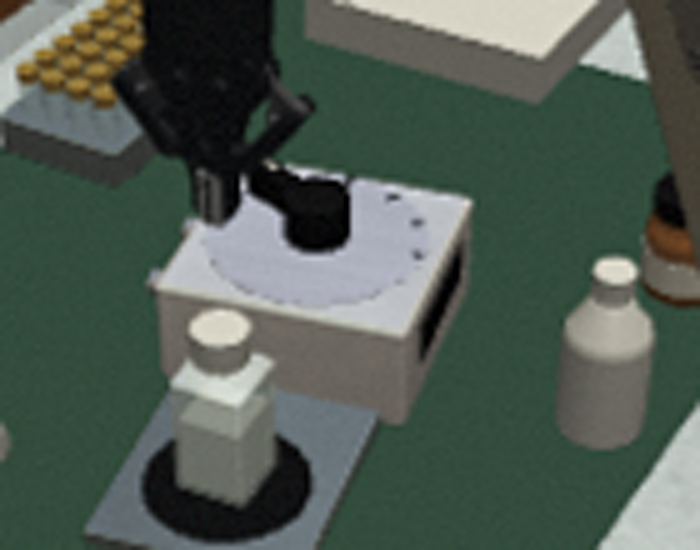

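The fingertip is now at z ≈ 0.094, with the dial face at 0.0765 beneath it, so I go 7 mm lower and then push.

Request:
drive_tool(plan="-1 2 6 0 0 0 0; -1 0 3 0 0 0 0; -1 0 0 -10 0 0 0; -1 0 0 -10 0 0 0; -1 0 0 -8 0 0 0")

```text
clock: 20.6
tcp_pos: [0.6197, -0.141, 0.0793]
orientation: [-0.706, 0.707, 0.036, -0.038]
wrist_force: [0.5, -0.6, 1.0]
finger_gap: 0.0001
```

```bash
sed -i 's/,.107\])$/,.082])/' w.py; python3 w.py; python3 -c "
from h import *
p,d,R,t,k=grab('wrist','w17')"
```

```text
clk 20.60 [ 0.6197 -0.141   0.0793] F [ 0.5 -0.6  1. ]
-18 [ 0.614  -0.1361  0.082 ] from now [-5. -3.  5.] step [-5. -3.  5.]
-33 [ 0.6148 -0.1485  0.082 ] from now [-6. -3. -7.] step [ -1.   0. -12.]
-48 [ 0.6118 -0.1618  0.082 ] from now [-10.  -3. -20.] step [ -4.   0. -13.]
-63 [ 0.6046 -0.1747  0.082 ] from now [-19.  -3. -32.] step [ -9.   0. -12.]
-78 [ 0.5931 -0.1855  0.082 ] from now [-31.  -3. -41.] step [-13.   0. -10.]
-90 [ 0.5812 -0.1915  0.082 ] from now [-44.  -3. -46.] step [-12.   0.  -5.]
-98 [ 0.5754 -0.1942  0.082 ] from now [-50.  -2. -48.] step [-6.  0. -2.]
-103 [ 0.5715 -0.1955  0.082 ] from now [-54.  -2. -49.] step [-4.  0. -1.]
-106 [ 0.569  -0.1962  0.082 ] from now [-56.  -2. -50.] step [-3.  0. -0.]
```

View pics/w17.png

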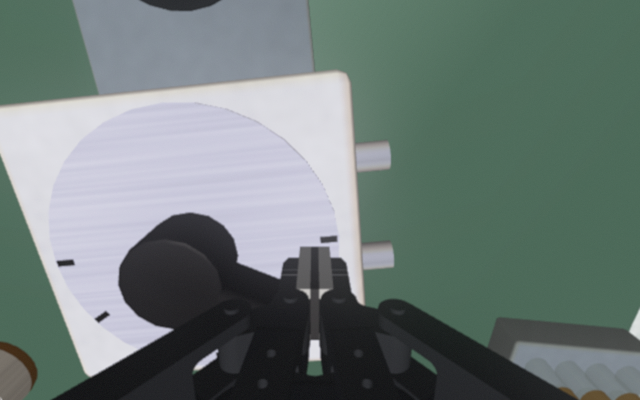

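Request:
drive_tool(plan="-1 -6 -1 -4 0 0 0; -1 -1 0 -9 0 0 0; -1 -3 0 -10 0 0 0; -1 -5 0 -10 0 0 0")

```text
clock: 21.15
tcp_pos: [0.6092, -0.1735, 0.0803]
orientation: [0.709, -0.703, -0.039, 0.038]
wrist_force: [2.4, 7.5, 0.0]
finger_gap: 0.0001
```

```bash
python3 w.py; python3 -c "
from h import *
p,d,R,t,k=grab('side','s18');cv2.imwrite('pics/c18.png',cv2.resize(p[110:220,260:400,::-1],None,fx=5,fy=5,interpolation=2))"
```

```text
clk 21.15 [ 0.6092 -0.1735  0.0803] F [2.4 7.5 0. ]
-18 [ 0.614  -0.1361  0.082 ] from now [ 9. -1. 37.] step [ 9. -1. 37.]
-33 [ 0.6148 -0.1485  0.082 ] from now [ 8. -1. 24.] step [ -1.  -0. -12.]
-48 [ 0.6118 -0.1618  0.082 ] from now [ 4. -2. 11.] step [ -4.  -0. -13.]
-63 [ 0.6046 -0.1747  0.082 ] from now [-5. -2. -1.] step [ -9.  -0. -12.]
-78 [ 0.5931 -0.1855  0.082 ] from now [-17.  -2. -10.] step [-13.  -0.  -9.]
-90 [ 0.5812 -0.1915  0.082 ] from now [-30.  -2. -15.] step [-12.  -0.  -5.]
-98 [ 0.5754 -0.1942  0.082 ] from now [-36.  -2. -17.] step [-6. -0. -2.]
-103 [ 0.5715 -0.1955  0.082 ] from now [-40.  -2. -18.] step [-4. -0. -1.]
-106 [ 0.569  -0.1962  0.082 ] from now [-42.  -2. -18.] step [-3. -0. -0.]
```

View pics/c18.png

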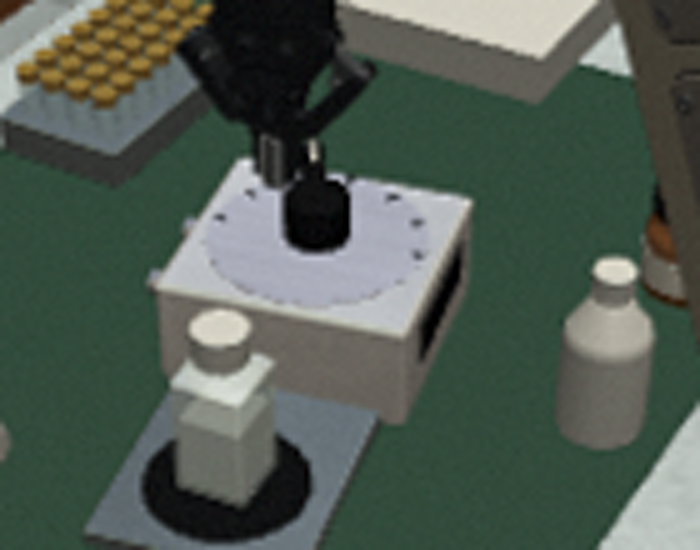

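The lever is turning: it now points at side crop (315,150), between the third and fourth lines, with 7.5 N on the finger. I continue along the arc.

Request:
drive_tool(plan="-1 -8 -1 -6 0 0 0; -1 -11 0 -7 0 0 0; -1 -11 0 -5 0 0 0")

```text
clock: 21.58
tcp_pos: [0.5815, -0.1973, 0.0816]
orientation: [0.708, -0.704, -0.04, 0.036]
wrist_force: [4.4, 2.6, -0.9]
finger_gap: 0.0002
```

```bash
python3 w.py; python3 -c "
from h import *
p,d,R,t,k=grab('side','s19');cv2.imwrite('pics/c19.png',cv2.resize(p[110:220,260:400,::-1],None,fx=5,fy=5,interpolation=2))
p,d,R,t,k=grab('wrist','w19')"
```

```text
clk 21.57 [ 0.5815 -0.1973  0.0816] F [ 4.4  2.6 -0.9]
-18 [ 0.614  -0.1361  0.082 ] from now [39.  0. 57.] step [39.  0. 57.]
-33 [ 0.6148 -0.1485  0.082 ] from now [38.  0. 45.] step [ -1.  -0. -12.]
-48 [ 0.6118 -0.1618  0.082 ] from now [34. -0. 32.] step [ -4.  -0. -13.]
-63 [ 0.6046 -0.1747  0.082 ] from now [25. -0. 20.] step [ -9.  -0. -12.]
-78 [ 0.5931 -0.1855  0.082 ] from now [13. -0. 10.] step [-13.  -0.  -9.]
-90 [ 0.5812 -0.1915  0.082 ] from now [ 0. -0.  6.] step [-12.  -0.  -5.]
-98 [ 0.5754 -0.1942  0.082 ] from now [-6. -0.  4.] step [-6. -0. -2.]
-103 [ 0.5715 -0.1955  0.082 ] from now [-10.  -0.   3.] step [-4. -0. -1.]
-106 [ 0.569  -0.1962  0.082 ] from now [-12.  -0.   2.] step [-3. -0. -0.]
```

View pics/c19.png

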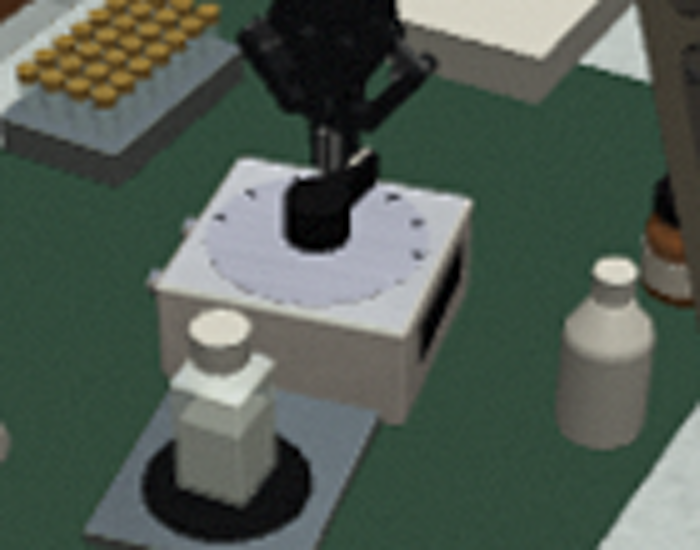

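View pics/w19.png

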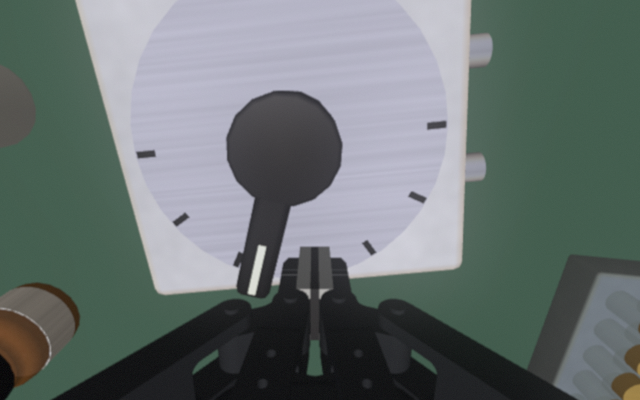

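The lever appears to have snapped to the fifth line: the wrist view has it at (250,270) beside the line at (238,258), with lines six (180,219) and seven (146,154) beyond. I back off and measure.

Request:
drive_tool(plan="-1 8 0 2 0 0 0; -1 5 -15 0 0 0 0; -1 0 -30 0 0 0 0; -1 0 -40 0 0 0 0; -1 0 -40 0 0 0 0; -1 0 -30 0 0 0 0; -1 0 0 0 0 0 0")

```text
clock: 22.55
tcp_pos: [0.594, -0.1954, 0.2401]
orientation: [0.707, -0.705, -0.036, 0.038]
wrist_force: [-0.4, -0.7, 0.2]
finger_gap: -0.0001
```

Request:
drive_tool(plan="-1 0 -10 -50 0 0 0; -1 0 -10 -50 0 0 0; -1 -30 0 -45 0 0 0; -1 -30 0 -45 0 0 0; -1 -30 0 -45 0 0 0; -1 0 0 0 0 0 0")

```text
clock: 23.3
tcp_pos: [0.5288, -0.4434, 0.2496]
orientation: [0.709, -0.703, -0.035, 0.043]
wrist_force: [-0.2, 0.2, 0.0]
finger_gap: 0.0
```

Run:
```python
from h import *
to([.5,-.3,.2],None)
p,d,R,t,k=grab("top","t20");X=cloud(d,R,t,k)
v,u=np.mgrid[:400,:640];hsv=cv2.cvtColor(p,cv2.COLOR_RGB2HSV)
b=(u>340)&(u<425)&(v>130)&(v<220)&(X[...,2]>.09)&(X[...,2]<.125)&(hsv[...,2]<60)
w=X[b][:,:2]-D;n=np.hypot(*w.T);w=w[(n>.03)&(n<.07)];print(len(w));w=w.mean(0);a=np.degrees(np.arctan2(w[1],w[0]));print("lever dir",a,"selector deg",11.7-a)
b=(u>295)&(u<345)&(v>160)&(v<215)&(X[...,2]>.112)&(X[...,2]<.14)
Q=X[b];print("cap",len(Q),np.median(Q,0),(Q.min(0)+Q.max(0))/2,np.ptp(Q,axis=0))
for nm,(u0,u1,v0,v1) in(("jar",(430,462,228,256)),("beaker",(238,270,122,155)),("reag",(374,402,232,260))):
    Q=X[v0:v1,u0:u1].reshape(-1,3);Q=Q[(Q[:,2]>.06)&(Q[:,2]<.13)];print(nm,((Q.min(0)+Q.max(0))/2).round(3))
p2=grab("side","s20")[0]
cv2.imwrite('pics/c20.png',np.hstack([cv2.resize(p[130:230,290:420,::-1],(390,400),interpolation=2)[:, :],cv2.resize(p2[110:240,270:400,::-1],(400,400),interpolation=2)]))
```

```text
clk 23.30 gap 0.0000 tcp [ 0.5288 -0.4434  0.2496] j [-0.813  0.568  0.487  1.504 -0.003  0.648] F [-0.2  0.2  0. ]
tool shift mm [-12.2  51.1 145.2] rotvec deg [0. 0. 0.]
57
lever dir -110.48936162081833 selector deg 122.18936162081833
cap 145 [0.52726898 0.01774013 0.12421886] [0.52761056 0.01763326 0.12183499] [0.03292531 0.03068211 0.0194532 ]Traceback (most recent call last):
  File "<stdin>", line 10, in <module>
    return umr_minimum(a, axis, None, out, keepdims, initial, where)
ValueError: zero-size array to reduction operation minimum which has no identity
```

View pics/t20.png

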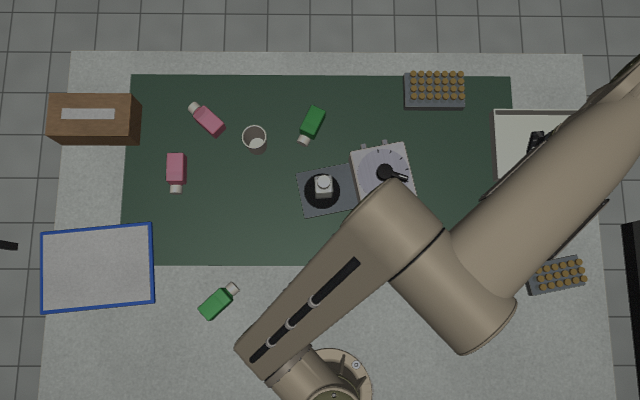

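Run:
```python
from h import *
p=load("t20")[0]
p2=grab("side","s20")[0]
cv2.imwrite('pics/c20.png',np.hstack([cv2.resize(p[130:230,290:420,::-1],(390,400),interpolation=2),cv2.resize(p2[110:240,270:400,::-1],(400,400),interpolation=2)]))
```

```text
(no output)
```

View pics/c20.png

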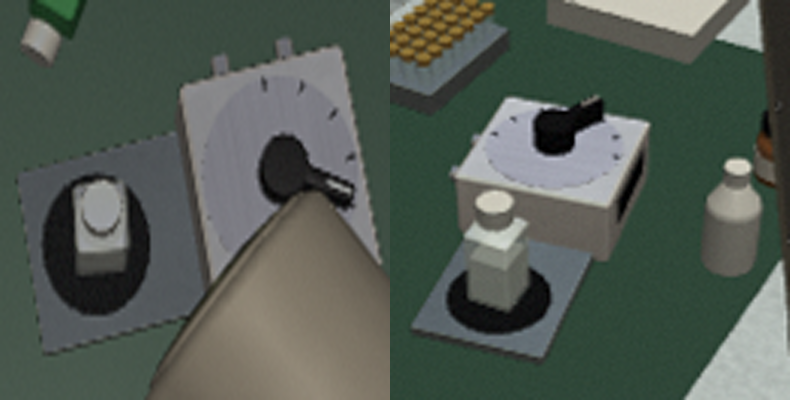

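View pics/s20.png

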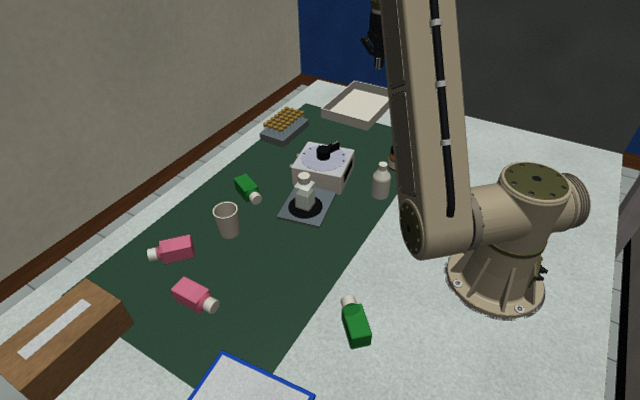

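Four lines precede the lever, which lies on the fifth. The bottle is upright inside the pad, and the beaker and reagent bottle are at their starting pixels. I hand in.

```bash
python3 -c "
from workcell import job
print(job.hand_in())"
```

```text
the job is handed in; nothing more can be done
None
```

I stood the pale grey bottle on the pad, turned the selector lever from the second click to the fifth, and handed the job in at about 23 s.

**Bottle:** I lowered it until the force rose to 24.5 N with no further descent, then released it there. The last check put the cap centre at (0.527, 0.018) with the top at 0.124 m. The pad's centre is (0.526, 0.019), so the bottle stands wholly on it.

**Lever:** The last measurement was about 122° against 120° for the fifth click. Four lines show before it, and the gripper was well clear.

**Bystanders:** The beaker and reagent bottle were at their starting pixels in the last side picture. The jar was mostly hidden behind the arm in the last pictures. It was last seen plainly just before I backed away from the lever, still standing, and nothing went near it.

**What disagreed:** The shut fingertips stood about level with the TCP instead of 22 mm ahead of it. My first lever push therefore passed above the lever without touching it, and I repeated it lower. The wrist camera placed the hub about 5 mm from the top camera's fix, which did not affect the result.

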